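# Secure the tilt crank of a dewar cradle with a linch pin

### The job

Gently push the tilt crank of the dewar cradle fully home on its shaft, until you feel its hub stop against the collar. Then take the linch pin (the one with the wire loop) out of the pin block, feel for the cross hole in the flat shaft end, lower the pin through it from above until its head sits fully down, and swing its sprung loop over the end of the shaft until it snaps shut against the pin. Force nothing: keep every push on the crank, shaft and pin below 30 N, let go at the end, and leave the drive pin, timer, bottle and vial as they stand.

Things in the scene. Friction and masses are not known exactly. Their poses are not given: they have to be found in the camera images.
- cradle: Fixed tipping cradle: grey base 210 x 170 mm, two uprights 133 mm high and a small steel dewar 276 mm high between them. Origin: centre of the base's underside; z up. A steel shaft sticks out of the front upright towards -x, level along x, its axis at y = 0, z = 120 mm. The front upright's bearing ends at x = -97 mm; the shaft's flat end lies beyond it.
- hole_nominal (a point): Nominal centre of the top mouth of the cross hole in the shaft's flat end (cradle x -157, z 127 mm; axes as cradle). The real hole lies up to 12 mm off along x, as the shaft is clamped where it was left: not measured, feel or see it. Flat end: 24 mm wide (y), 14 thick, ends 14 mm past the hole towards -x; hole vertical, right through, 10.2 mm wide, 0.6 mm chamfer.
- crank (a joint): Distance (m) of the dark steel crank from home along the shaft: 0 = against the shaft's collar, grows towards cradle -x, to 0.024. Hub 48 mm across, 28 long, round the shaft; arm hangs down 84 mm, black knob on it ends 32 mm outside the hub face. At home the hub's outer face is 12 mm inward (+x) of the real hole centre; farther out it covers the hole. About 3 N friction; stays put.
- linch_pin: Loose steel pin, upright in the block's front hole. Origin: on its axis, underside of the head, which seats on the flat shaft end; z up. Below: shank 9 mm thick, 30 long, then a 7 mm taper to a 7 mm nose. Head: round collar 16 mm across to z = 14, square grip above. A wire loop is hinged in the collar at z = 7 mm about y and points to -x when open.
- pin_grip (a point): Middle of the linch pin's square grip, 14 x 14 mm (sides along the pin's x and y), 26 mm high: z = 14 to 40 mm above the pin's origin, this point at 27 mm. Take it across y; the loop's wire reaches up to z = 9 mm on both sides, so keep fingertips above that.
- pin_tip (a point): Lower end of the linch pin, on its axis, 37 mm below its origin.
- loop (a joint): Angle (rad) of the wire loop: 0 = open, standing out level along -x of the pin; 1.40 = shut, far bar down beside the shank. Over-centre spring: it holds the loop open below 0.7 rad and snaps it shut by itself above; about 2 N on the far bar carries it past the middle.
- loop_bar (a point): Middle of the loop's far bar, 36 mm from its hinge. Loop of 4 mm steel wire, 38 mm wide outside, so it passes round the shaft's flat end when the pin is seated with the open loop pointing out past the shaft end (pin -x along cradle -x). Push the bar down from above, outside the shaft end.
- pin_block: Fixed grey plastic block 90 x 44 x 46 mm (x, y, z), origin at the centre of its underside. In its top are two 40 mm deep holes: at x = -20 mm (11 mm wide) stands the linch pin, at x = +30 mm the drive pin.
- drive_pin: Bystander: loose plain steel pin with a round knob 19 mm across and no loop, in the block's other hole. Origin: centre of the underside of its knob; the knob is 22 mm high.
- bench_timer: Bystander: loose white bench timer, 42 x 66 x 50 mm, origin at the centre of its underside.
- media_bottle: Bystander: loose brown bottle with a blue cap, 53 mm across, 104 mm high, origin at the centre of its underside.
- oil_vial: Bystander: loose small vial with a white cap, 28 mm across, 57 mm high, origin at the centre of its underside.

How it is judged:
By the outcome, as a careful person would: the job done as asked, in the order asked, and still so for the second after the job is handed in, with the robot touching nothing.
It also fails if it takes over 61 s, if anything falls off the work surface, if the arm or the gripper's body presses on something with over 40 N, if the wrist force passes 120 N, or if a joint passes its speed limit or range.

### The arm

A 6-joint arm with a two-finger parallel gripper is mounted at the origin on a cart in front of the work surface, level with it; the furniture and walls round the work are solid. World frame = base frame: x ahead of the robot, y to its left, z up, the work surface at z = 0. Lengths are in m, angles in degrees, forces in N, time in s.
With the tool pointing down it reaches from about 0.325 to 0.75 m from the base axis. Payload 7.6 kg.
Tool frame: the origin (TCP) lies between the finger pads; the fingertips stand 25 mm ahead of it and the grasp point (between the pads) lies 6 mm ahead of it; z points along the fingers, y is the direction in which the jaws open and shut (so a half turn about z gives the same grasp; the last joint's range is limited). The gripper opens to 85 mm and grips with 20 to 120 N. Pads are 22 mm wide; open, the fingers measure 114 mm over their backs; the gripper's body (76 mm by 85 mm) begins 54 mm behind the grasp point. The pads swing forward as they close: fully open they stand 13 mm farther back than shut.
Start: joints at [-68.944, 2.991, 80.254, -0, 96.75, -4.028], TCP at [0.223, -0.475, 0.256] pointing down, gripper open.
Joint ranges: [-166.34, 166.34], [-52.06, 124.39], [6.96, 135.62], [-60.46, 240.46], [14.63, 156.25], [-167.68, 167.68]. Speed limits (degrees/s): [147.25, 147.25, 172.46, 180, 180, 180].

### API

Orientations are given as a 3x3 rotation matrix whose columns are the frame's x, y, z axes.
In Python, from workcell import * gives the robot as it stands. The module is installed in compiled form; this text tells all that it offers.
- The arm moves only by the shell command python3 -m handwheel 'ROWS' [OPENING] [FORCE]. ROWS is JSON, a list of rows, each a list of 6 numbers: the shift along the tool's x, y, z in mm, then the turn, a rotation vector about the tool's x, y, z in rad. A call has 1 to 12 rows; each row shifts and turns the commanded pose from where the row before left it, along the tool's axes as they then stand; what a row does not reach is not made up. A row lasts 1/12 s, in which the tool goes at most 41.7 mm and 7.16 degrees, less where a joint would pass 70% of its speed; a pose out of reach is approached as far as the arm can. A call with a gripper value outside its range is refused whole. OPENING is the finger opening in mm, from 0 to 85.4, set as the call begins (- or left out, the last holds). The fingers move at their own pace and stop on an object; FORCE is the grip in N (left out, the last holds). Time passes only in rows, so rows that do not move let the fingers close. It gives the time, the measured TCP pose, the force and the opening at its end, in the units of the state.
- get_obs(): the state, without advancing time (a new reading comes with each control period).
- capture(name): name is "side" or "top"; returns a dict with "color" (420x560x3 uint8, blue, green, red), "fx", "fy", "cx", "cy" (pixels), "origin" and "orientation" of the camera in the world. Camera axes: x right, y down, z forward; pixel columns grow to the right and rows downward; lengths in m; the calibration is good to about 2 mm. A picture is of the moment at which its call begins. There is no depth.
- close_job(): hands the job in, once; it reports no verdict.
The state is a dict: "time": time; "joint_positions": joint angles; "joint_vel": joint speeds; "tau": joint torques, N m; "position": TCP position; "ee_rot": TCP orientation; "force": force on the tool from outside, world axes, zero at the start; "torque": the same for the moment, N m; "opening": finger opening in m.
Only numpy, scipy, OpenCV 4.12 (cv2) and the standard library are available. Lean on these libraries where they do the work, as an engineer would, in place of code of your own. Each camera call takes 0.05 s, during which the arm holds its last target.

## Working session

There is one attempt and no reset: what is moved stays moved. The work goes in short steps, Python scripts to look and compute and a shell command to move; the robot and the scene stay as the last step left them, time stands still between calls to the robot, and variables do not carry over. Pictures are saved under pics/ and viewed, and the job is handed in when it is done.

```bash
mkdir -p pics; ls
python3 - <<'E'
from workcell import *
import cv2,json
for n in ("side","top"):
    c=capture(n); cv2.imwrite(f"pics/{n}0.png",c["color"])
    print(n,{k:(v.tolist() if hasattr(v,'tolist') else v) for k,v in c.items() if k!="color"})
o=get_obs(); print(o)
E
```

```text
pics
side {'fx': 541.1693991549689, 'fy': 541.1693991549689, 'cx': 281.1413623197303, 'cy': 210.19575531264243, 'origin': [0.007421066084530133, 0.7484900398248733, 0.5138505082046109], 'orientation': [[-0.8685074714575711, -0.1687696673114183, 0.4660596221707789], [-0.4956760463137722, 0.29603646711596, -0.8164971936560761], [-0.00017068427879387134, -0.9401485039785439, -0.34076496494472946]]}
top {'fx': 544.4690884635078, 'fy': 544.4690884635078, 'cx': 283.6920570710774, 'cy': 208.8125146563571, 'origin': [0.40020691691063764, -0.1990701875093641, 1.1032031637378186], 'orientation': [[0.0059854647754659755, -0.991864441378154, 0.12715779229376484], [-0.9999327595856672, -0.007199597343978547, -0.009090770345618157], [0.009932296754218028, -0.1270948296654398, -0.9918408409384537]]}
{'time': 0.1, 'joint_positions': array([-6.89434623e+01,  3.02325446e+00,  8.03063046e+01, -5.31811002e-04,
        9.67501838e+01, -4.02747821e+00]), 'joint_vel': array([-0.00281041, -0.08277913, -0.28636558, -0.00055211,  0.00410881,
       -0.02201296]), 'tau': array([ 1.01129179e-03, -3.82580745e+01, -3.60986066e+01, -9.30532519e-05,
        4.80188450e-03, -2.82426907e-05]), 'position': array([ 0.22251052, -0.47525815,  0.25556778]), 'ee_rot': array([[ 9.05687587e-01,  4.23945440e-01, -5.08651658e-04],
       [ 4.23945736e-01, -9.05686665e-01,  1.29552981e-03],
       [ 8.85549336e-05, -1.38898597e-03, -9.99999031e-01]]), 'force': array([-0.29661115, -0.07947889,  0.09602669]), 'torque': array([ 0.04170425,  0.04446471, -0.01164553]), 'opening': 0.08560395113955525}
```

View pics/side0.png

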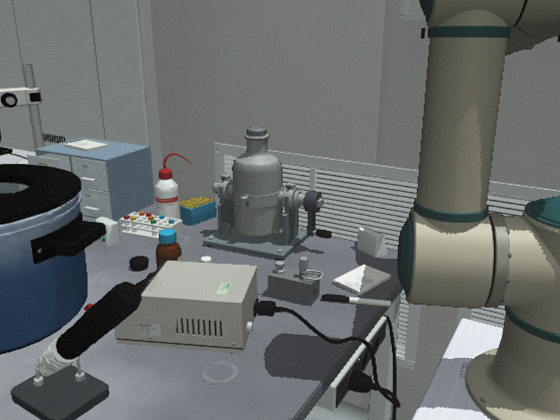

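View pics/top0.png

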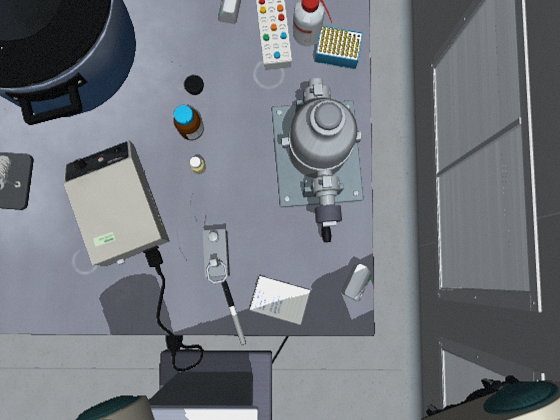

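The side view shows the cradle at about (262,200), with the crank at (313,200) and the block at (293,285). In the top view the crank hub is at (328,213), the block at (215,250) and the loop at (216,270). I'll zoom in.

```bash
cat > h.py <<'E'
from workcell import *
import cv2,numpy as np
def ray(c,u,v):
    R=np.array(c["orientation"]); d=R@np.array([(u-c["cx"])/c["fx"],(v-c["cy"])/c["fy"],1]); return np.array(c["origin"]),d
def onz(c,u,v,z):
    o,d=ray(c,u,v); return o+d*(z-o[2])/d[2]
def proj(c,p):
    q=np.array(c["orientation"]).T@(np.array(p)-np.array(c["origin"])); return np.array([c["fx"]*q[0]/q[2]+c["cx"],c["fy"]*q[1]/q[2]+c["cy"]])
def crop(c,u0,v0,u1,v1,k,name):
    cv2.imwrite("pics/"+name,cv2.resize(c["color"][v0:v1,u0:u1],None,fx=k,fy=k,interpolation=cv2.INTER_CUBIC))
E
python3 - <<'E'
from h import *
t=capture("top");s=capture("side")
crop(t,265,70,385,250,3.3,"t1.png" ) 
crop(t,190,210,250,300,6,"t2.png")
crop(s,190,120,350,320,3,"s1.png")
E
```

```text
(no output)
```

View pics/t1.png

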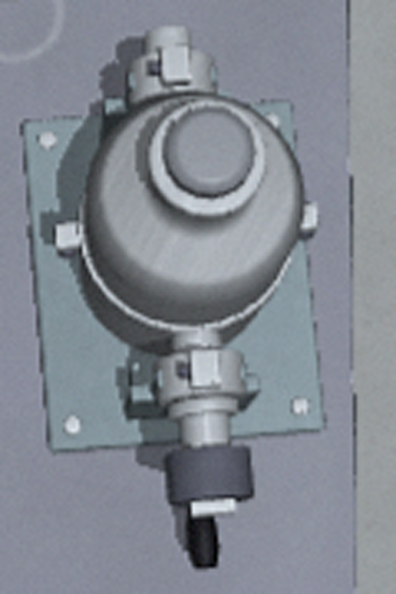

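View pics/t2.png

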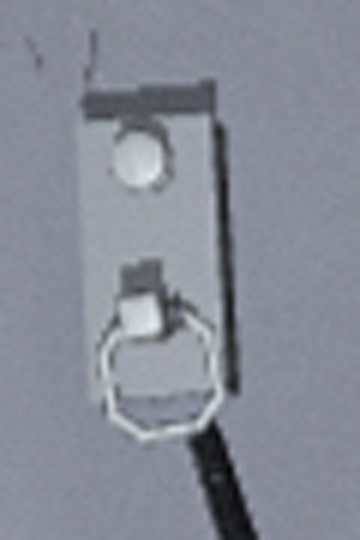

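View pics/s1.png

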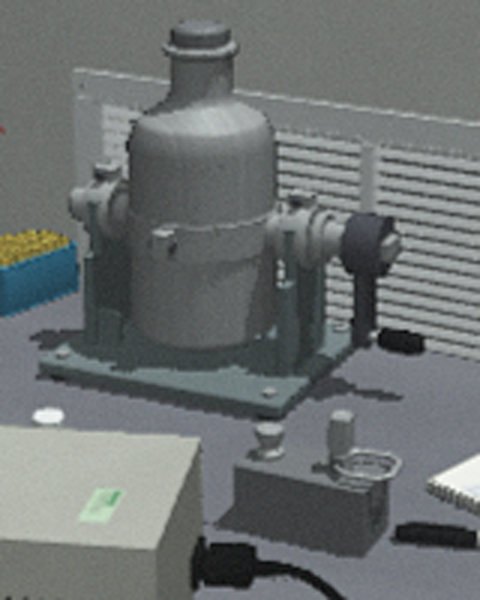

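Run:
```python
from h import *
t=capture("top");s=capture("side")
P=lambda a,b:(265+a/3.3,70+b/3.3)
for z in (0.0,0.012):
    pts=np.array([onz(t,*P(*q),z)[:2] for q in [(22,122),(292,100),(324,428),(50,450)]])
    print(z,pts.round(4).tolist(),[round(np.linalg.norm(pts[i]-pts[(i+1)%4]),4) for i in range(4)],
     "c",pts.mean(0).round(4))
    d=(pts[0]+pts[1]-pts[2]-pts[3]);print("yaw x",np.degrees(np.arctan2(d[1],d[0])))
    d=(pts[0]+pts[3]-pts[2]-pts[1]);print("yaw y",np.degrees(np.arctan2(-d[0],d[1])))
# hub edges and shaft end in top, z ~0.127 / 0.144
print("shaft end L,R",onz(t,*P(191,514),.127),onz(t,*P(236,508),.127))
print("flat at hub face", onz(t,*P(190,502),.127),onz(t,*P(235,498),.127))
print("hub L/R front",onz(t,*P(166,497),.12),onz(t,*P(254,492),.12), "hub back",onz(t,*P(167,453),.12),onz(t,*P(251,445),.12))
print("knob end",onz(t,*P(206,566),.04))
# block
Q=lambda a,b:(190+a/6,210+b/6)
pts=np.array([onz(t,*Q(*q),.046)[:2] for q in [(82,115),(214,115),(230,390),(92,398)]]);print("block",pts.round(4).tolist(),pts.mean(0))
print("drive knob top",onz(t,*Q(138,157),.068),"grip top",onz(t,*Q(142,313),.086),"bar",onz(t,*Q(150,437),.055), onz(t,*Q(190,430),.055))
S=lambda a,b:(190+a/3,120+b/3)
print("side block corners z.046",[onz(s,*S(*q),.046).round(4).tolist() for q in [(237,462),(310,445),(388,480),(365,512)]])
print("side grip top",onz(s,*S(343,414),.086),onz(s,*S(398,243),.12))
```

```text
0.0 [[0.7563, -0.1827], [0.7723, -0.3543], [0.5617, -0.372], [0.5466, -0.2019]] [np.float64(0.1723), np.float64(0.2114), np.float64(0.1708), np.float64(0.2106)] c [ 0.6592 -0.2778]
yaw x 5.018641176637857
yaw y 5.194285594180402
0.012 [[0.7524, -0.1829], [0.7683, -0.3526], [0.5599, -0.3702], [0.545, -0.2019]] [np.float64(0.1705), np.float64(0.2091), np.float64(0.1689), np.float64(0.2083)] c [ 0.6564 -0.2769]
yaw x 5.018641176637878
yaw y 5.194285594180381
shaft end L,R [ 0.49509159 -0.2788105   0.127     ] [ 0.49855455 -0.30342596  0.127     ]
flat at hub face [ 0.50167304 -0.27828449  0.127     ] [ 0.50404383 -0.30291358  0.127     ]
hub L/R front [ 0.50507439 -0.26563917  0.12      ] [ 0.50818576 -0.31415792  0.12      ] hub back [ 0.52950848 -0.2662259   0.12      ] [ 0.53430752 -0.31269713  0.12      ]
knob end [ 0.4726685  -0.29471341  0.04      ]
block [[0.4947, -0.0533], [0.495, -0.0961], [0.4065, -0.1029], [0.4037, -0.0588]] [ 0.44995183 -0.07776024]
drive knob top [ 0.47948944 -0.07439674  0.068     ] grip top [ 0.42973679 -0.07888874  0.086     ] bar [ 0.39144906 -0.07863836  0.055     ] [ 0.39372748 -0.09128227  0.055     ]
side block corners z.046 [[0.4898, -0.0497, 0.046], [0.4611, -0.0944, 0.046], [0.3952, -0.075, 0.046], [0.389, -0.0308, 0.046]]
side grip top [ 0.42528836 -0.07081653  0.086     ] [ 0.49522491 -0.293801    0.12      ]
```

```bash
cat >> h.py <<'E'
C0=np.array([.6575,-.277]); YAW=np.radians(5.1)
X=np.array([np.cos(YAW),np.sin(YAW),0]);Y=np.array([-np.sin(YAW),np.cos(YAW),0])
def cr(s,l,z): return np.array([C0[0],C0[1],0])+X*s+Y*l+np.array([0,0,z])
def incr(p): d=np.array(p)-np.array([C0[0],C0[1],0]); return np.array([d@X,d@Y,d[2]])
def delta(p,yaw=None):
    o=get_obs();R=o["ee_rot"]; d=R.T@(np.array(p)-o["position"])*1000
    ty=np.degrees(np.arctan2(R[1,0],R[0,0]))
    print("t",round(o["time"],2),"tool delta mm",d.round(1),"tool yaw",ty.round(2),"turn tz rad",None if yaw is None else round(np.radians(ty-yaw),4),"F",o["force"].round(2),"cradle pos",(incr(o["position"])*1000).round(1))
E
python3 -c "
from h import *
delta(cr(-.186,0,.25),5.1)"
```

```text
t 0.3 tool delta mm [303.2 -58.9   6.1] tool yaw 25.08 turn tz rad 0.3488 F [ 0.21  0.09 -0.03] cradle pos [-450.9 -159.   256. ]
```

```bash
python3 -m handwheel '[[20,-4,0,0,0,0],[30,-6,0,0,0,0],[38,-7,0,0,0,0],[38,-7,0,0,0,0],[38,-7,0,0,0,0],[38,-7,0,0,0,0],[38,-7,0,0,0,0],[33,-7,3,0,0,0],[20,-4,3,0,0,0.087],[10,-3,0,0,0,0.087],[0,0,0,0,0,0.0874],[0,0,0,0,0,0.0874]]' 34 30; python3 -c "
from h import *
delta(cr(-.186,0,.13),5.1)"
```

```text
time: 1.3
position: [0.4732, -0.2935, 0.2499]
ee_rot: [[0.996, 0.086, -0.0], [0.086, -0.996, 0.0], [-0.0, -0.0, -1.0]]
force: [0.2, -0.4, -1.3]
opening: 0.0343
t 1.3 tool delta mm [ -0.9  -0.  119.9] tool yaw 4.95 turn tz rad -0.0026 F [ 0.22 -0.4  -1.28] cradle pos [-185.    -0.   249.9]
```

```bash
python3 -m handwheel '[[0,0,20,0,0,0],[0,0,30,0,0,0],[0,0,30,0,0,0],[0,0,20,0,0,0],[0,0,14,0,0,0],[0,0,6,0,0,0],[0,0,0,0,0,0]]'; python3 -c "
from h import *
delta(cr(-.166,0,.13),5.1)
t=capture('top');s=capture('side')
crop(t,265,150,385,270,5,'t3.png');crop(s,260,140,380,260,5,'s3.png')"
```

```text
time: 1.88
position: [0.472, -0.2939, 0.1287]
ee_rot: [[0.996, 0.089, -0.002], [0.089, -0.996, 0.002], [-0.002, -0.002, -1.0]]
force: [0.3, 0.5, -1.1]
opening: 0.0339
t 1.88 tool delta mm [20.3 -0.3 -1.3] tool yaw 5.1 turn tz rad -0.0 F [ 0.3   0.52 -1.09] cradle pos [-186.3   -0.3  128.7]
```

View pics/t3.png

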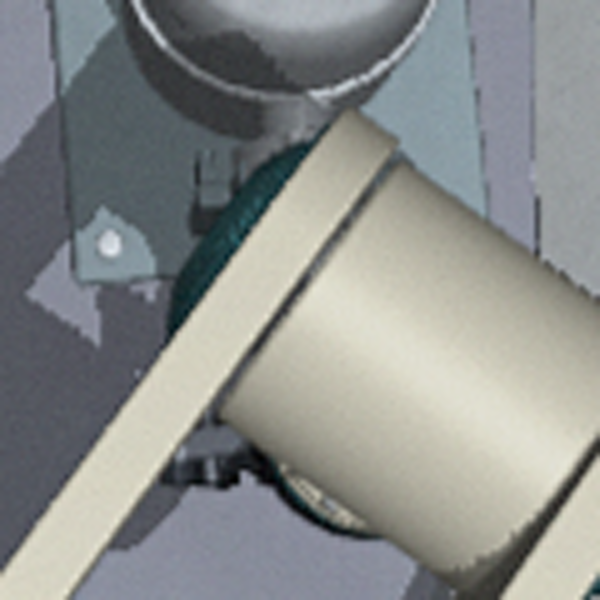

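View pics/s3.png

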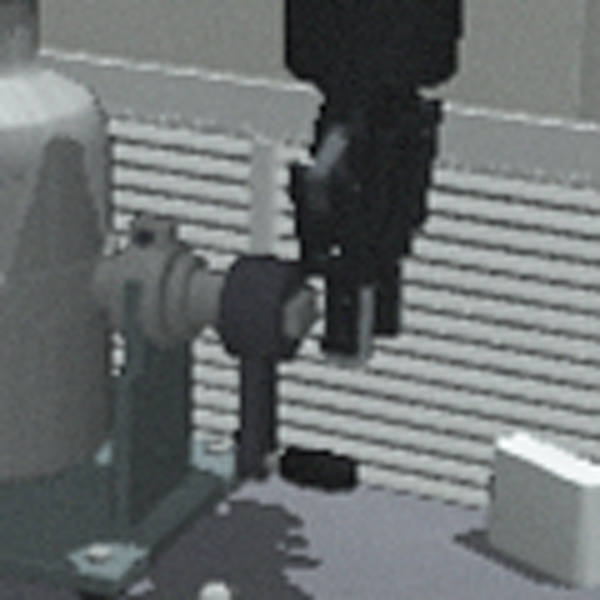

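The picture shows the fingers in front of the shaft end, straddling it, at the hub's height. I'll advance gently.

```bash
python3 -m handwheel '[[3,0,-4,0,0,0],[4,0,0,0,0,0],[4,0,0,0,0,0],[3,0,0,0,0,0],[2,0,0,0,0,0],[0,0,0,0,0,0]]'|egrep "force|pos"; python3 -m handwheel '[[2,0,0,0,0,0],[2,0,0,0,0,0],[2,0,0,0,0,0],[1,0,0,0,0,0]]'|egrep "force|pos"; python3 -m handwheel '[[1,0,0,0,0,0],[1,0,0,0,0,0],[1,0,0,0,0,0]]'|egrep "force|pos"; python3 -c "
from h import *
delta(cr(-.166,0,.13),5.1)
s=capture('side')
crop(s,260,140,380,260,5,'s4.png')"
```

```text
position: [0.489, -0.2928, 0.1343]
force: [0.7, -0.6, 0.2]
position: [0.4953, -0.2923, 0.1342]
force: [-4.1, 0.6, 1.4]
position: [0.4984, -0.292, 0.1343]
force: [-3.4, 0.7, 0.5]
t 3.07 tool delta mm [-6.2 -0.8  4.3] tool yaw 5.09 turn tz rad -0.0001 F [-3.38  0.66  0.49] cradle pos [-159.8   -0.8  134.3]
```

View pics/s4.png

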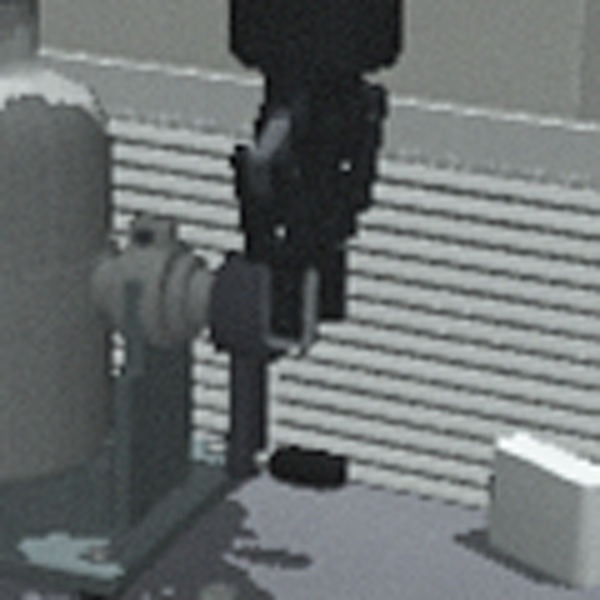

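The hub is moving with the fingers at about 3.5 N. I'll continue in small batches.

```bash
for r in 1 2; do :; done; python3 -m handwheel '[[1,0,0,0,0,0],[1,0,0,0,0,0],[1,0,0,0,0,0],[1,0,0,0,0,0],[1,0,0,0,0,0]]'|egrep "force|pos"; python3 -m handwheel '[[1,0,0,0,0,0],[1,0,0,0,0,0],[1,0,0,0,0,0]]'|egrep "force|pos"
```

```text
position: [0.5035, -0.2915, 0.1342]
force: [-2.9, -0.5, 0.5]
position: [0.5065, -0.2913, 0.1343]
force: [-2.4, -0.1, -0.6]
```

```bash
python3 -m handwheel '[[0.6,0,0,0,0,0],[0.6,0,0,0,0,0]]'|egrep "force|pos"; python3 -m handwheel '[[0.6,0,0,0,0,0],[0.6,0,0,0,0,0]]'|egrep "force|pos"
```

```text
position: [0.5077, -0.2912, 0.1342]
force: [-2.9, 0.7, -0.2]
position: [0.5088, -0.291, 0.1342]
force: [-3.1, -0.1, -0.2]
```

```bash
python3 -m handwheel '[[0.6,0,0,0,0,0],[0.6,0,0,0,0,0]]'|egrep "force|pos"; python3 -m handwheel '[[0.6,0,0,0,0,0],[0.6,0,0,0,0,0]]'|egrep "force|pos"
```

```text
position: [0.5101, -0.2909, 0.1342]
force: [-3.1, 0.5, -0.4]
position: [0.5113, -0.2908, 0.1342]
force: [-1.9, 0.1, -0.8]
```

```bash
python3 -m handwheel '[[0.5,0,0,0,0,0],[0.5,0,0,0,0,0]]'|egrep "force|pos"
```

```text
position: [0.5122, -0.2908, 0.1343]
force: [-2.7, 0.8, -1.0]
```

```bash
python3 -m handwheel '[[0.5,0,0,0,0,0],[0.5,0,0,0,0,0]]'|egrep "force|pos"
```

```text
position: [0.5126, -0.2907, 0.1342]
force: [-10.2, 0.1, 1.3]
```

```bash
python3 -m handwheel '[[0.3,0,0,0,0,0],[0,0,0,0,0,0]]'|egrep "force|pos";  python3 -m handwheel '[[-3,0,0,0,0,0],[-8,0,0,0,0,0],[-15,0,0,0,0,0],[-20,0,0,0,0,0]]'|egrep "force|pos"; python3 -c "
from h import *
print(incr([.5126,-.2907,.134]));delta([.431,-.079,.25],4)"
```

```text
position: [0.5126, -0.2908, 0.1342]
force: [-8.7, 0.9, 1.9]
position: [0.4679, -0.2947, 0.1346]
force: [0.3, 0.2, 0.8]
[-0.1455442  -0.00076498  0.134     ]
t 5.28 tool delta mm [ -17.1 -218.  -115.6] tool yaw 5.16 turn tz rad 0.0202 F [0.32 0.16 0.81] cradle pos [-190.4   -0.8  134.6]
```

The hub stopped at the collar: 10 N, with no further motion. Next I go up and over to above the pin.

```bash
python3 -m handwheel '[[0,0,-20,0,0,0],[0,0,-35,0,0,0],[0,-15,-35,0,0,0],[0,-30,-26,0,0,0],[-3,-38,0,0,0,0],[-4,-38,0,0,0,0],[-4,-38,0,0,0,0],[-4,-34,0,0,0,0],[-2,-17,0,0,0,0.02],[0,-8,0,0,0,0],[0,0,0,0,0,0]]' 45 40; python3 -c "
from h import *
delta([.431,-.079,.25],4)
t=capture('top');s=capture('side')
crop(t,270,150,370,260,5,'t5.png');crop(s,200,140,340,320,3.3,'s5.png');crop(t,180,200,260,300,6,'t6.png')"
```

```text
time: 6.2
position: [0.4317, -0.0781, 0.2509]
ee_rot: [[0.997, 0.072, 0.002], [0.072, -0.997, -0.0], [0.002, 0.0, -1.0]]
force: [0.1, -0.1, -0.3]
opening: 0.0447
t 6.2 tool delta mm [-0.7  0.9  0.9] tool yaw 4.1 turn tz rad 0.0018 F [ 0.1  -0.06 -0.27] cradle pos [-207.3  218.2  250.9]
```

View pics/t5.png

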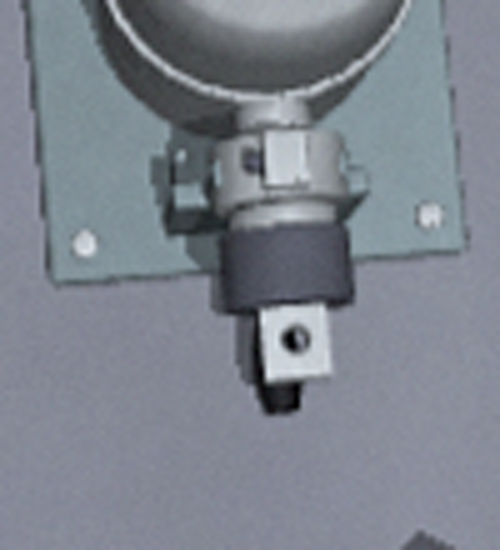

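View pics/s5.png

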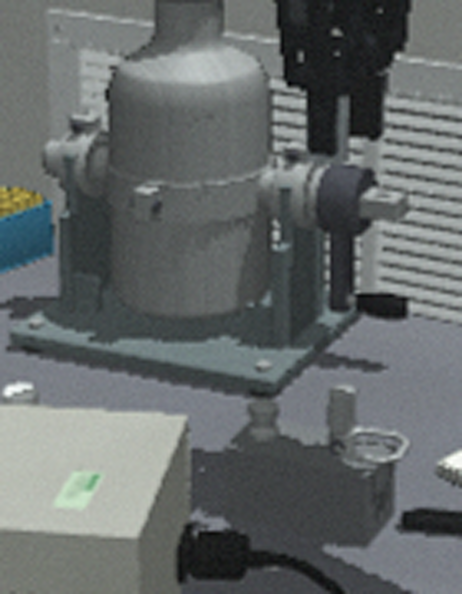

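View pics/t6.png

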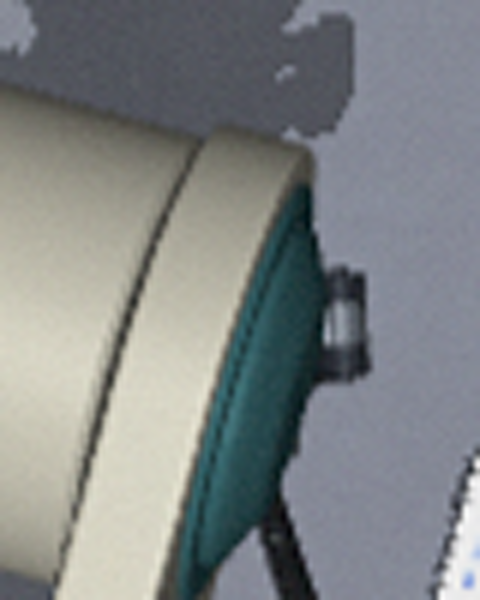

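The hub is home, and the hole shows in the top crop at (295,339), which is image pixel (329,217.8). Now I'll convert to positions.

Run:
```python
from h import *
t=capture("top");s=capture('side')
P=lambda a,b:(270+(a-2)/5,150+(b-2)/5)
print("hole",incr(onz(t,*P(295,339),.127))*1000)
for q in [(257,308),(328,302),(333,373),(268,381)]: print("flat",(incr(onz(t,*P(*q),.127))*1000).round(1))
for q in [(224,307),(353,300)]: print("hub front",(incr(onz(t,*P(*q),.12))*1000).round(1))
# pin
img=cv2.imread("pics/top0.png"); im=img[210:300,190:250]
m=cv2.resize((cv2.cvtColor(im,cv2.COLOR_BGR2GRAY)),None,fx=8,fy=8,interpolation=cv2.INTER_NEAREST)
cv2.imwrite("pics/t7.png",m[280:])
Q=lambda a,b:(190+(a-3)/6,210+(b-3)/6)
g=onz(t,*Q(142,314),.086)
L=onz(t,*Q(104,365),.053);Rr=onz(t,*Q(220,375),.053);B1=onz(t,*Q(147,437),.053);B2=onz(t,*Q(190,430),.053)
print("grip",g,"loop L,R",L,Rr,np.linalg.norm(L-Rr),"bar",B1,B2)
for w in ((L+Rr)/2,(B1+B2)/2):
  d=g-w; print(np.degrees(np.arctan2(d[1],d[0])),np.hypot(*d[:2]))
d=B1-B2; print("bar yaw",np.degrees(np.arctan2(-d[0],d[1])))
d=L-Rr; print("LR yaw",np.degrees(np.arctan2(-d[0],d[1])))
# predicted pin in block
b=np.array([.450,-.0778])
for yw in (3,5): 
  e=np.array([np.cos(np.radians(yw)),np.sin(np.radians(yw))]); print("pin from block",b-.02*e,"drive",b+.03*e)
S=lambda a,b:(200+(a-1.2)/3.3,140+(b-1.2)/3.3)
# triangulate grip top: side pixel ~ (342,390)
o1,d1=ray(t,*Q(142,314)); o2,d2=ray(s,*S(342,389))
A=np.c_[d1,-d2]; k=np.linalg.lstsq(A,o2-o1,rcond=None)[0]; print("tri",o1+d1*k[0],o2+d2*k[1])
```

```text
hole [-147.68452217    0.93595827  127.        ]
flat [-135.3   13.6  127. ]
flat [-135.3  -12.2  127. ]
flat [-161.1  -11.6  127. ]
flat [-162.1   12.1  127. ]
hub front [-133.2   24.9  120. ]
hub front [-134.4  -22.2  120. ]
grip [ 0.43034754 -0.07794712  0.086     ] loop L,R [ 0.41504876 -0.06227231  0.053     ] [ 0.41210531 -0.09930622  0.053     ] 0.03715070208653181 bar [ 0.39236693 -0.07648082  0.053     ] [ 0.39465594 -0.09010329  0.053     ]
9.618660621657254 0.017009633492723174
8.25601899074307 0.03722186844839452
bar yaw 9.538420855206299
LR yaw -4.544314326025878
pin from block [ 0.43002741 -0.07884672] drive [ 0.47995889 -0.07622992]
pin from block [ 0.43007611 -0.07954311] drive [ 0.47988584 -0.07518533]
tri [ 0.43043594 -0.07759189  0.08301669] [ 0.43088998 -0.0773793   0.08305546]
```

View pics/t7.png

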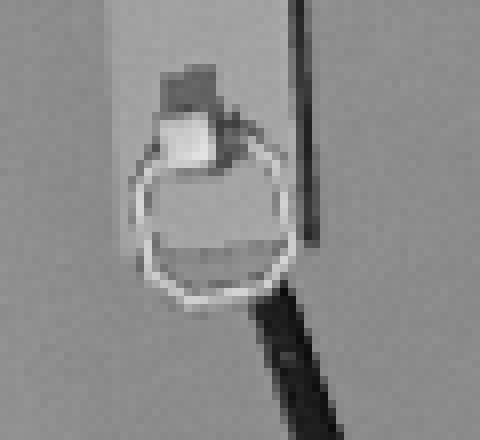

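The top view shows the loop pointing to -x with the bar tilted about 8°, so the pin's yaw is about 7–8°. I'll grasp with that yaw.

```bash
python3 -c "
from h import *
delta([.4303,-.0780,.084],7.5)"
```

```text
t 6.4 tool delta mm [ -1.3  -2.3 166.2] tool yaw 3.89 turn tz rad -0.063 F [-0.99 -0.54  0.02] cradle pos [-207.3  216.1  250.2]
```

```bash
python3 -m handwheel '[[-1,-2,15,0,0,-0.063],[0,0,30,0,0,0],[0,0,35,0,0,0],[0,0,35,0,0,0],[0,0,25,0,0,0],[0,0,12,0,0,0],[0,0,0,0,0,0]]'; python3 -c "
from h import *
delta([.4303,-.0780,.084],7.5)
s=capture('side')
crop(s,230,200,350,320,5,'s8.png')"
```

```text
time: 6.98
position: [0.4286, -0.0777, 0.0948]
ee_rot: [[0.991, 0.13, -0.007], [0.13, -0.991, 0.002], [-0.006, -0.002, -1.0]]
force: [-0.4, 0.3, -0.4]
opening: 0.0449
t 6.98 tool delta mm [ 1.7  0.6 10.8] tool yaw 7.48 turn tz rad -0.0004 F [-0.39  0.3  -0.39] cradle pos [-210.3  218.9   94.8]
```

View pics/s8.png

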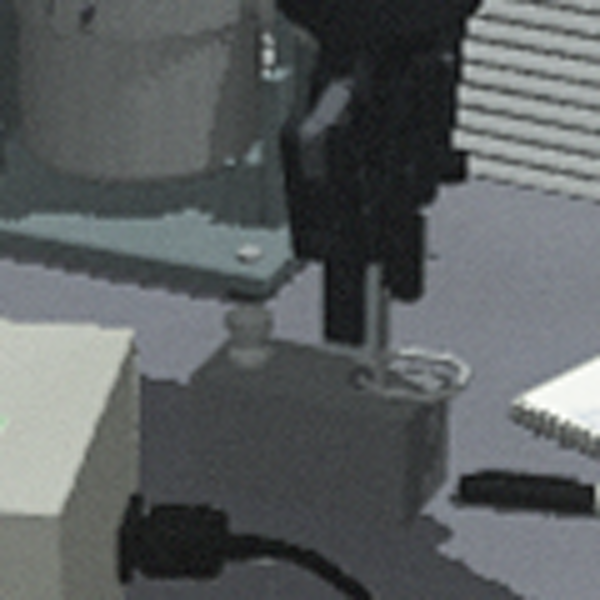

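The fingers straddle the grip. I'll go down the last bit and close.

```bash
python3 -m handwheel '[[1.5,0.5,6,0,0,0],[0,0,5,0,0,0],[0,0,0,0,0,0]]' ; python3 -m handwheel '[[0,0,0,0,0,0],[0,0,0,0,0,0],[0,0,0,0,0,0],[0,0,0,0,0,0],[0,0,0,0,0,0],[0,0,0,0,0,0]]' 8 40; python3 -c "
from h import *
delta([.4303,-.0780,.084],7.5)
s=capture('side')
crop(s,230,200,350,320,5,'s9.png')"
```

```text
time: 7.28
position: [0.4322, -0.0777, 0.0872]
ee_rot: [[0.991, 0.131, 0.0], [0.131, -0.991, -0.0], [0.0, 0.0, -1.0]]
force: [0.2, -0.7, -1.2]
opening: 0.045
time: 7.78
position: [0.4323, -0.0776, 0.0879]
ee_rot: [[0.991, 0.132, 0.001], [0.132, -0.991, -0.0], [0.001, 0.001, -1.0]]
force: [-0.3, -0.5, 4.9]
opening: 0.0129
t 7.78 tool delta mm [-2.   0.2  3.9] tool yaw 7.57 turn tz rad 0.0011 F [-0.27 -0.5   4.85] cradle pos [-206.6  218.7   87.9]
```

View pics/s9.png

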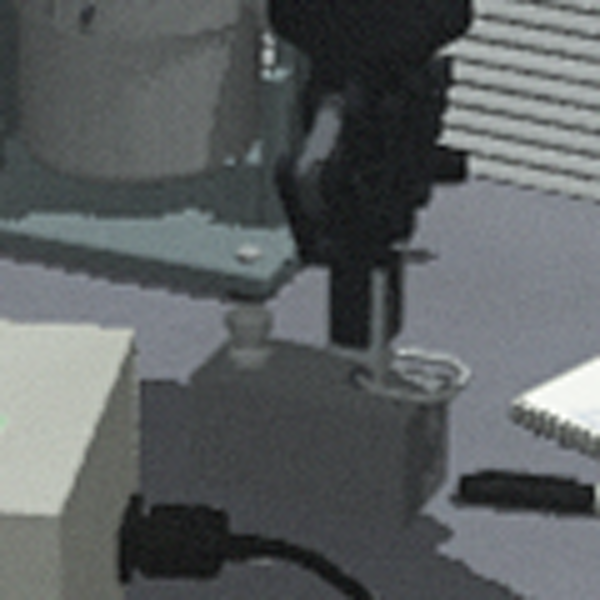

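```bash
python3 -m handwheel '[[0,0,-4,0,0,0],[0,0,-8,0,0,0],[0,0,-15,0,0,0],[0,0,-20,0,0,0],[0,0,-30,0,0,0],[0,0,-30,0,0,0],[0,0,-20,0,0,0],[0,0,-10,0,0,0],[0,0,0,0,0,0]]'; python3 -c "
from h import *
delta(cr(-.1473,.0006,.22),5.1)
s=capture('side')
crop(s,230,160,350,280,5,'s10.png')"
```

```text
time: 8.58
position: [0.4327, -0.0777, 0.2267]
ee_rot: [[0.991, 0.132, 0.004], [0.132, -0.991, -0.001], [0.004, 0.002, -1.0]]
force: [0.8, -0.1, -2.4]
opening: 0.0133
t 8.58 tool delta mm [ 49.4 220.2   7.3] tool yaw 7.56 turn tz rad 0.043 F [ 0.76 -0.11 -2.38] cradle pos [-206.2  218.5  226.7]
```

View pics/s10.png

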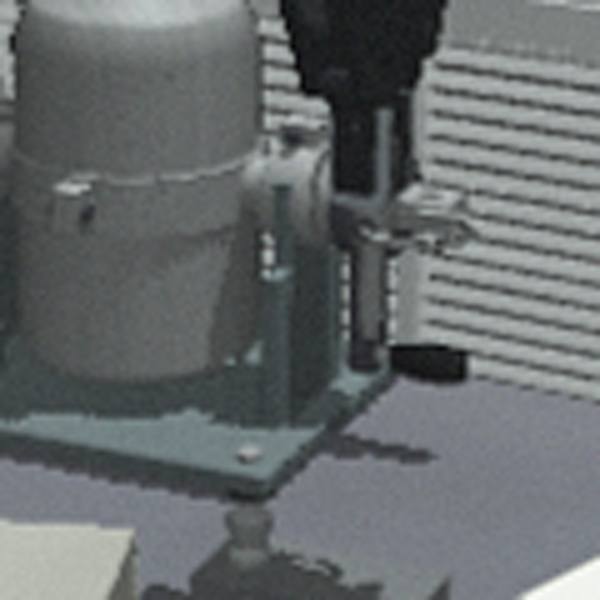

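```bash
python3 -m handwheel '[[0,0,-4,0,0,0.043],[3,18,-4,0,0,0],[7,30,-2,0,0,0],[8,36,0,0,0,0],[9,36,0,0,0,0],[9,36,0,0,0,0],[9,30,0,0,0,0],[8,18,0,0,0,0],[5,10,0,0,0,0],[3,4,0,0,0,0],[0,0,0,0,0,0],[0,0,0,0,0,0]]'; python3 -c "
from h import *
delta(cr(-.1453,.0006,.208),5.1)
s=capture('side');t=capture('top')
crop(s,260,100,380,220,5,'s11.png')
crop(t,260,150,380,270,5,'t11.png')
"
```

```text
time: 9.63
position: [0.5118, -0.2885, 0.2329]
ee_rot: [[0.996, 0.089, -0.002], [0.089, -0.996, 0.001], [-0.002, -0.002, -1.0]]
force: [-0.1, 0.3, -0.9]
opening: 0.0129
t 9.63 tool delta mm [ 0.9  1.  24.9] tool yaw 5.12 turn tz rad 0.0003 F [-0.06  0.28 -0.9 ] cradle pos [-146.2    1.5  232.9]
```

View pics/s11.png

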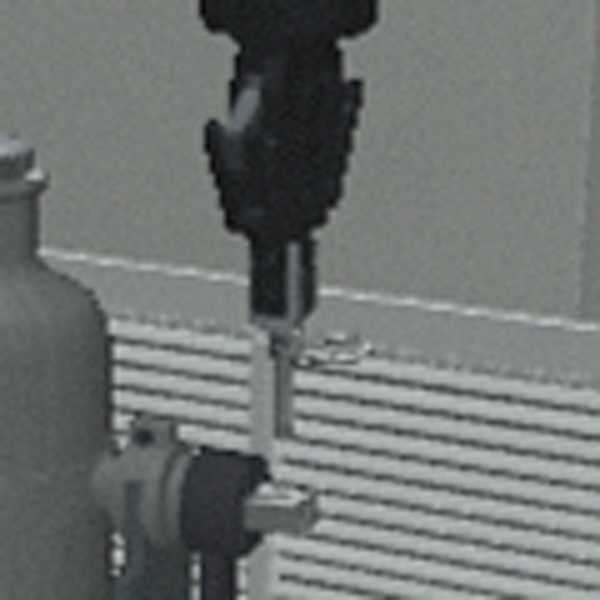

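View pics/t11.png

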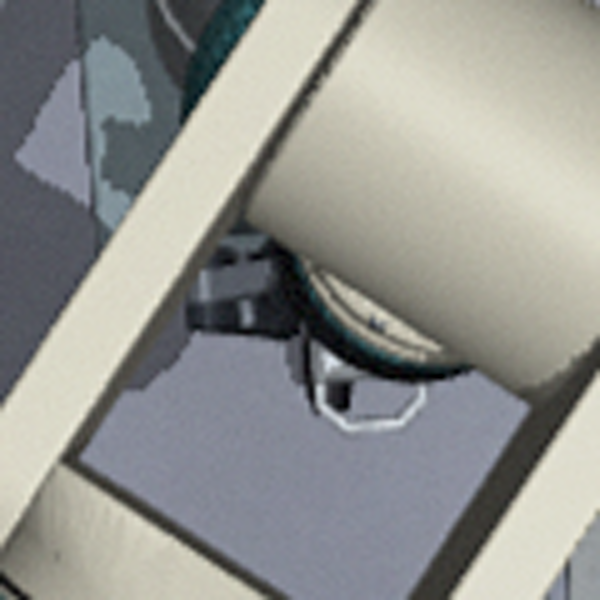

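Run:
```python
from h import *
s=capture('side');t=capture('top');o=get_obs()
p=o['position'];print(p,incr(p)*1000)
for ds in (-4,-2,0,2):
  q=p+X*ds/1000; print(ds,[((proj(s,[q[0],q[1],z])-[260,100])*5+2).round(1).tolist() for z in (p[2]-.079,p[2]-.042)])
print("hole proj",(proj(s,cr(-.1473,.0006,.127))-[260,100])*5+2)
# pin shank profile along rows
g=cv2.cvtColor(s['color'],cv2.COLOR_BGR2GRAY)
for r in range(170,190): print(r,g[r,308:326].tolist())
d=t['color'][225:240,315:350]
cv2.imwrite("pics/t12.png",cv2.resize(d,None,fx=16,fy=16,interpolation=cv2.INTER_NEAREST))
```

```text
[ 0.51198925 -0.28843495  0.23447534] [-145.95118855    1.54540079  234.47533895]
-4 [[286.5, 430.0], [288.4, 349.6]]
-2 [[282.3, 429.5], [284.1, 349.1]]
0 [[278.1, 428.9], [279.9, 348.6]]
2 [[273.9, 428.4], [275.7, 348.1]]
hole proj [280.33143349 489.38846065]
170 [157, 156, 141, 133, 135, 113, 48, 61, 82, 97, 109, 108, 101, 81, 82, 102, 128, 138]
171 [82, 98, 124, 135, 134, 124, 90, 70, 83, 88, 100, 125, 121, 123, 124, 129, 119, 126]
172 [126, 113, 129, 135, 133, 140, 129, 80, 96, 96, 113, 152, 155, 156, 159, 164, 146, 85]
173 [176, 168, 149, 134, 131, 137, 126, 85, 95, 93, 84, 76, 73, 74, 74, 102, 115, 131]
174 [179, 164, 144, 131, 135, 143, 126, 82, 89, 88, 112, 159, 148, 131, 112, 112, 90, 78]
175 [154, 145, 136, 135, 137, 139, 127, 82, 99, 87, 128, 182, 180, 178, 181, 179, 171, 156]
176 [81, 103, 137, 138, 130, 137, 128, 80, 96, 97, 120, 176, 181, 179, 179, 181, 180, 179]
177 [152, 144, 120, 134, 137, 139, 127, 85, 98, 111, 117, 133, 155, 158, 156, 163, 172, 171]
178 [170, 162, 138, 135, 133, 142, 125, 85, 97, 109, 95, 67, 74, 80, 72, 89, 128, 133]
179 [174, 165, 135, 132, 138,
[... 282 characters left out ...]
 126, 81, 106, 100, 92, 118, 122, 145, 150, 151, 155, 163]
183 [168, 161, 138, 132, 138, 139, 128, 87, 103, 97, 94, 117, 86, 78, 91, 96, 101, 117]
184 [165, 156, 135, 132, 134, 141, 125, 80, 100, 87, 118, 184, 173, 148, 160, 149, 111, 99]
185 [116, 116, 132, 134, 136, 143, 125, 82, 90, 96, 139, 177, 176, 178, 176, 178, 178, 176]
186 [96, 103, 124, 135, 130, 143, 122, 69, 86, 115, 159, 159, 168, 172, 177, 176, 175, 180]
187 [172, 164, 139, 132, 133, 142, 130, 94, 106, 101, 84, 95, 123, 136, 145, 150, 153, 156]
188 [168, 159, 135, 137, 134, 140, 151, 163, 151, 148, 144, 124, 111, 105, 71, 78, 88, 94]
189 [163, 156, 132, 137, 138, 140, 158, 175, 177, 175, 176, 177, 173, 167, 149, 153, 149, 127]
```

View pics/t12.png

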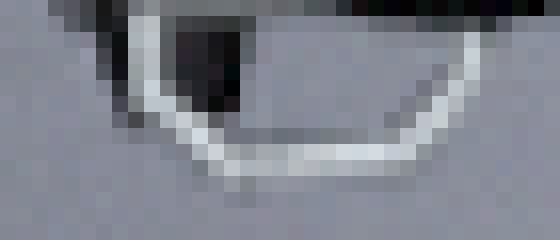

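```bash
python3 -m handwheel '[[0.8,0.9,6,0,0,0],[0,0,8,0,0,0],[0,0,6,0,0,0],[0,0,2,0,0,0],[0,0,0,0,0,0],[0,0,0,0,0,0]]' | egrep "pos|force"; python3 -c "
from h import *
delta(cr(-.1451,.0006,.206),5.1)
s=capture('side')
crop(s,280,140,360,220,7,'s13.png')
"
```

```text
position: [0.5129, -0.29, 0.2121]
force: [-0.9, -0.3, -0.7]
t 10.33 tool delta mm [ 0.1 -0.7  6.1] tool yaw 5.1 turn tz rad -0.0 F [-0.89 -0.25 -0.68] cradle pos [-1.452e+02 -1.000e-01  2.121e+02]
```

View pics/s13.png

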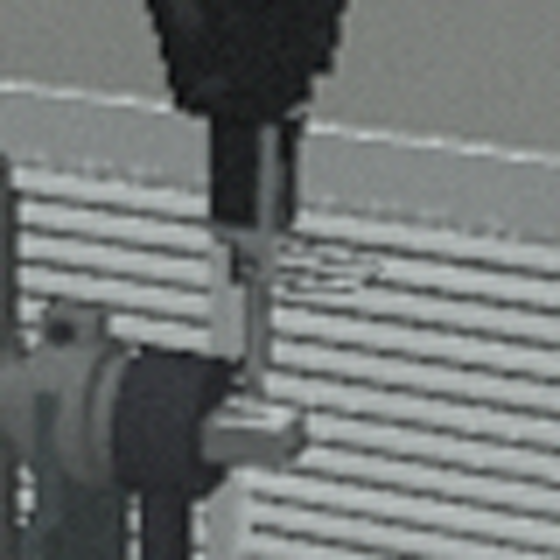

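The tip at (255,390) is just above the flat's hole. I'll lower it and feel.

```bash
python3 -m handwheel '[[0,-0.4,1.5,0,0,0],[0,0,1.5,0,0,0],[0,0,0,0,0,0]]' | egrep "pos|force"; python3 -m handwheel '[[0,0,1,0,0,0],[0,0,1,0,0,0],[0,0,0,0,0,0]]' | egrep "pos|force"; python3 -m handwheel '[[0,0,0.7,0,0,0],[0,0,0,0,0,0]]' | egrep "pos|force"
```

```text
position: [0.5129, -0.2896, 0.2091]
force: [-0.3, -0.2, -1.9]
position: [0.5129, -0.2896, 0.207]
force: [-0.3, 0.7, -0.9]
position: [0.5129, -0.2896, 0.2065]
force: [0.3, -0.5, -0.9]
```

```bash
python3 -m handwheel '[[0,0,0.7,0,0,0],[0,0,0,0,0,0]]' | egrep "pos|force"; python3 -m handwheel '[[0,0,0.7,0,0,0],[0,0,0,0,0,0]]' | egrep "pos|force"
```

```text
position: [0.5129, -0.2896, 0.2058]
force: [-0.2, -0.0, -0.2]
position: [0.5129, -0.2896, 0.2051]
force: [-0.2, -0.5, -1.4]
```

```bash
python3 -m handwheel '[[0,0,0.7,0,0,0],[0,0,0,0,0,0]]' | egrep "pos|force"; python3 -m handwheel '[[0,0,0.7,0,0,0],[0,0,0,0,0,0]]' | egrep "pos|force"
```

```text
position: [0.5129, -0.2896, 0.2044]
force: [0.7, -0.9, -1.7]
position: [0.5129, -0.2896, 0.2037]
force: [-0.7, 0.2, -1.3]
```

```bash
python3 -m handwheel '[[0,0,0.7,0,0,0],[0,0,0,0,0,0]]' | egrep "pos|force"
```

```text
position: [0.5129, -0.2896, 0.203]
force: [0.5, 0.0, -1.5]
```

```bash
python3 -m handwheel '[[0,0,0.7,0,0,0],[0,0,0,0,0,0]]' | egrep "pos|force"
```

```text
position: [0.5129, -0.2896, 0.2023]
force: [0.5, -0.1, -0.8]
```

```bash
python3 -m handwheel '[[0,0,0.7,0,0,0],[0,0,0,0,0,0]]' | egrep "pos|force"
```

```text
position: [0.5129, -0.2896, 0.2016]
force: [-0.3, 0.0, -0.8]
```

```bash
python3 -m handwheel '[[0,0,1,0,0,0],[0,0,1,0,0,0],[0,0,0,0,0,0]]' | egrep "pos|force"; python3 -m handwheel '[[0,0,1,0,0,0],[0,0,1,0,0,0],[0,0,0,0,0,0]]' | egrep "pos|force";python3 -c "
from h import *
s=capture('side')
crop(s,280,140,360,220,7,'s14.png')
"
```

```text
position: [0.5129, -0.2896, 0.1994]
force: [0.2, 0.2, -0.5]
position: [0.5129, -0.2896, 0.1974]
force: [-0.8, -0.1, -1.8]
```

View pics/s14.png

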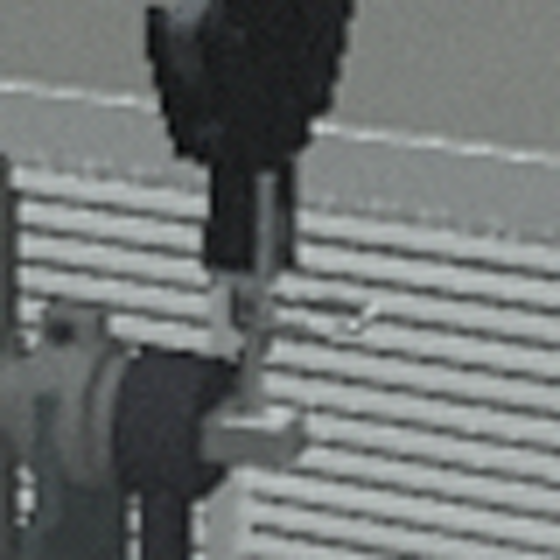

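The tip has entered the hole, 9 mm deep with no force. I'll continue lowering it.

```bash
python3 -m handwheel '[[0,0,1.5,0,0,0],[0,0,1.5,0,0,0],[0,0,1,0,0,0],[0,0,0,0,0,0]]' | egrep "pos|force"; python3 -m handwheel '[[0,0,1.5,0,0,0],[0,0,1.5,0,0,0],[0,0,1,0,0,0],[0,0,0,0,0,0]]' | egrep "pos|force"
```

```text
position: [0.5128, -0.2895, 0.1933]
force: [0.4, -1.1, -1.0]
position: [0.5128, -0.2896, 0.1893]
force: [-0.9, -0.7, -1.7]
```

```bash
python3 -m handwheel '[[0,0,1.5,0,0,0],[0,0,1.5,0,0,0],[0,0,1,0,0,0],[0,0,0,0,0,0]]' | egrep "pos|force"; python3 -m handwheel '[[0,0,1.5,0,0,0],[0,0,1.5,0,0,0],[0,0,1,0,0,0],[0,0,0,0,0,0]]' | egrep "pos|force"
```

```text
position: [0.5129, -0.2896, 0.1853]
force: [0.2, -0.1, -1.9]
position: [0.5129, -0.2896, 0.1813]
force: [-0.1, -0.4, -1.4]
```

```bash
python3 -m handwheel '[[0,0,1.5,0,0,0],[0,0,1.5,0,0,0],[0,0,1,0,0,0],[0,0,0,0,0,0]]' | egrep "pos|force"; python3 -m handwheel '[[0,0,1.5,0,0,0],[0,0,1.5,0,0,0],[0,0,0,0,0,0]]' | egrep "pos|force"; python3 -m handwheel '[[0,0,1,0,0,0],[0,0,1,0,0,0],[0,0,0,0,0,0]]' | egrep "pos|force"
```

```text
position: [0.5129, -0.2896, 0.1774]
force: [-0.1, -0.3, -0.6]
position: [0.5128, -0.2896, 0.1743]
force: [-0.1, 0.0, -1.1]
position: [0.5129, -0.2896, 0.1725]
force: [-0.5, 0.6, -1.7]
```

```bash
python3 -m handwheel '[[0,0,0.7,0,0,0],[0,0,0.7,0,0,0],[0,0,0,0,0,0]]' | egrep "pos|force"
```

```text
position: [0.5129, -0.2896, 0.1712]
force: [0.1, -0.1, -1.6]
```

```bash
python3 -m handwheel '[[0,0,0.5,0,0,0],[0,0,0.5,0,0,0],[0,0,0,0,0,0]]' | egrep "pos|force"
```

```text
position: [0.5129, -0.2896, 0.1702]
force: [0.6, 0.5, -0.8]
```

```bash
python3 -m handwheel '[[0,0,0.5,0,0,0],[0,0,0.3,0,0,0],[0,0,0,0,0,0]]' | egrep "pos|force"
```

```text
position: [0.5129, -0.2896, 0.1694]
force: [-0.6, 0.1, -1.0]
```

```bash
python3 -m handwheel '[[0,0,0.5,0,0,0],[0,0,0,0,0,0]]' | egrep "pos|force"
```

```text
position: [0.513, -0.2896, 0.169]
force: [0.3, 0.1, -0.4]
```

```bash
python3 -m handwheel '[[0,0,0.4,0,0,0],[0,0,0,0,0,0]]' | egrep "pos|force"
```

```text
position: [0.513, -0.2896, 0.1689]
force: [-1.3, 0.4, 1.4]
```

```bash
python3 -m handwheel '[[0,0,0.4,0,0,0],[0,0,0,0,0,0]]' | egrep "pos|force"; python3 -c "
from h import *
s=capture('side');t=capture('top')
crop(s,280,140,360,220,7,'s15.png')
crop(t,280,160,360,260,6,'t15.png')
"
```

```text
position: [0.513, -0.2896, 0.1689]
force: [-1.3, 1.6, 4.7]
```

View pics/s15.png

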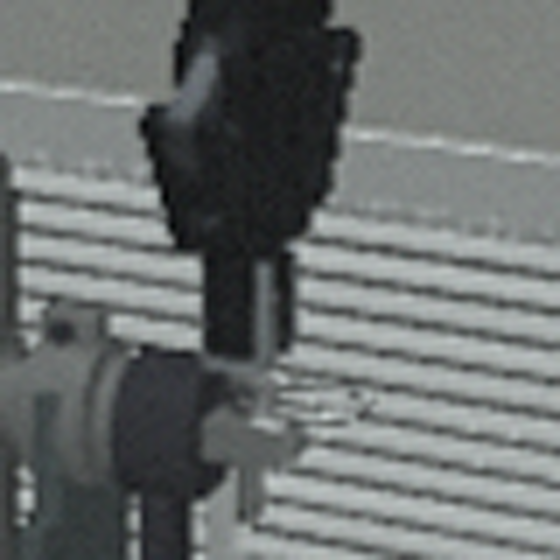

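View pics/t15.png

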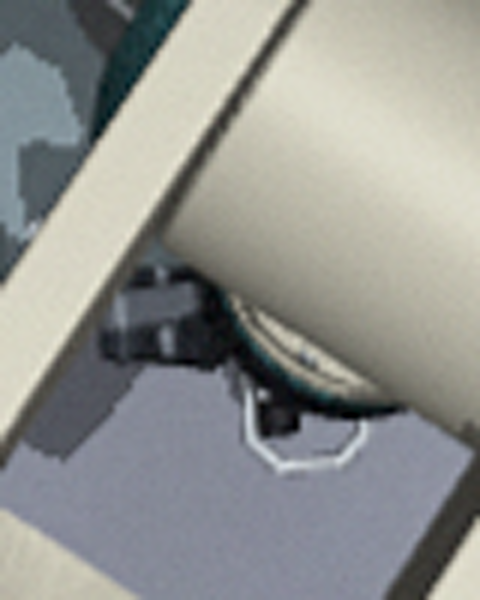

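The head is seated: the stop is at TCP z 0.1689 m, and I predicted 0.169. The shank shows below the shaft at (250,500). Releasing.

```bash
python3 -m handwheel '[[0,0,0,0,0,0],[0,0,0,0,0,0],[0,0,0,0,0,0],[0,0,0,0,0,0]]' 40 40| egrep "pos|force|open"; python3 -m handwheel '[[0,0,-5,0,0,0],[0,0,-15,0,0,0],[0,0,-25,0,0,0],[0,0,-20,0,0,0],[-15,0,-5,0,0,0],[-30,0,0,0,0,0],[-40,0,0,0,0,0],[-40,0,0,0,0,0],[-30,0,0,0,0,0],[-15,0,0,0,0,0],[0,0,0,0,0,0]]' 0| egrep "pos|force|open"; python3 -c "
from h import *
delta(cr(-.178,0.000,.19),5.1)
s=capture('side');t=capture('top')
crop(s,280,140,360,220,7,'s16.png')
crop(t,280,160,360,260,6,'t16.png')
"
```

```text
position: [0.5129, -0.2896, 0.1678]
force: [0.3, 0.9, 0.2]
opening: 0.0398
position: [0.3414, -0.3051, 0.2388]
force: [0.1, 0.4, -0.8]
opening: 0.0105
t 17.53 tool delta mm [139.4  -0.4  48.8] tool yaw 4.94 turn tz rad -0.0028 F [ 0.07  0.44 -0.83] cradle pos [-3.174e+02  1.000e-01  2.388e+02]
```

View pics/s16.png

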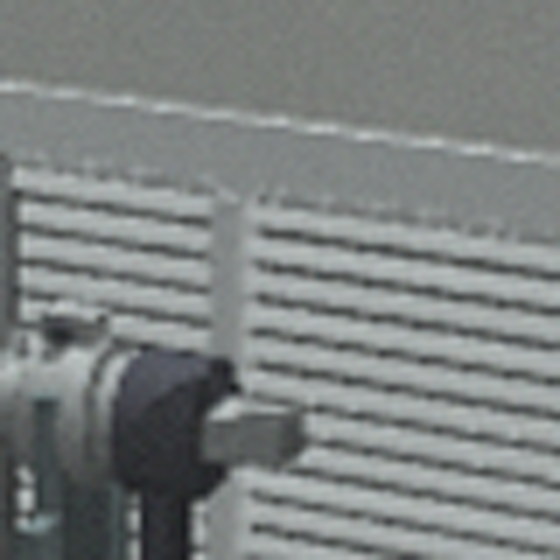

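View pics/t16.png

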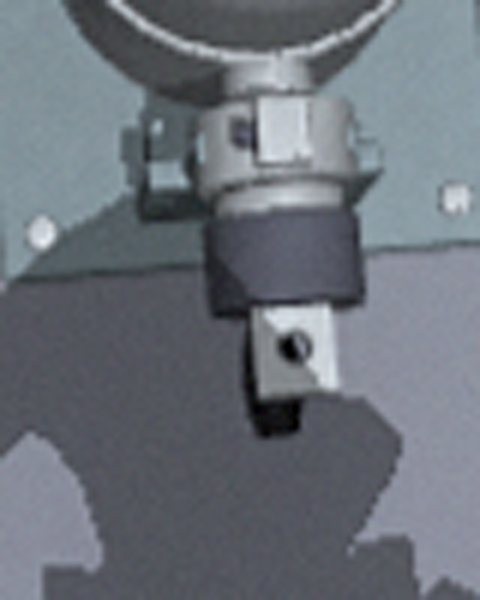

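The hole is empty: I told the fingers to close during the retreat, so they seem to have re-gripped the pin and carried it off. I'll check.

```bash
python3 -c "
from h import *
print(get_obs()['opening'])
s=capture('side');t=capture('top')
cv2.imwrite('pics/s17.png',s['color'])
crop(s,300,130,440,280,5,'s17c.png')
crop(t,260,220,400,340,5,'t17c.png')
"
```

```text
0.010598712487993173
```

View pics/s17c.png

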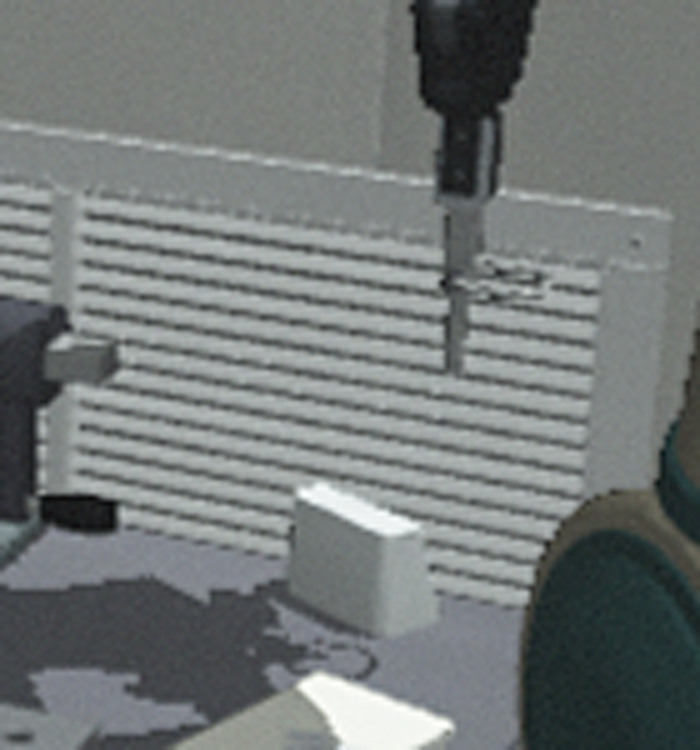

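View pics/t17c.png

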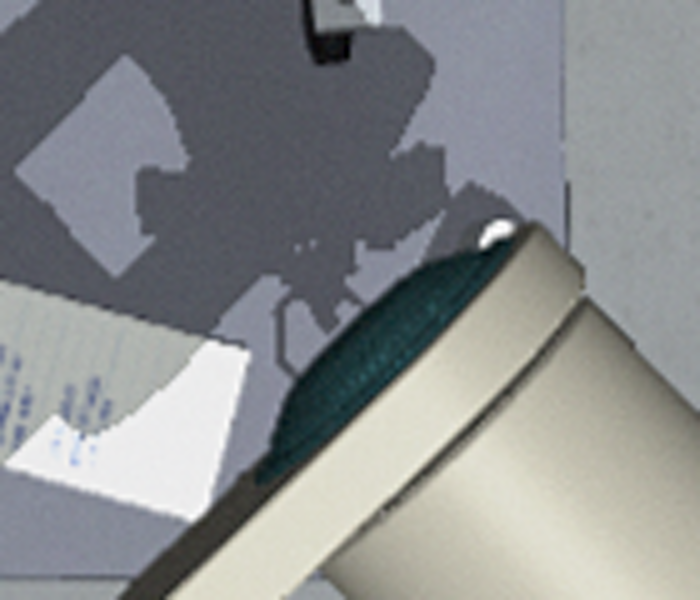

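The pin is still in hand, but held only by the top few millimetres of its grip. It can be recovered: I'll measure how it hangs, then put it back.

Run:
```python
from h import *
s=capture('side');o=get_obs();p=incr(o['position']);print((p*1000).round(1),o['force'])
g=cv2.cvtColor(s['color'],cv2.COLOR_BGR2GRAY)
cv2.imwrite("pics/s18.png",cv2.resize(g[160:210,380:415],None,fx=12,fy=12,interpolation=cv2.INTER_NEAREST))
def onplane(u,v,l):
    a,d=ray(s,u,v); n=Y; k=(l-incr(a)[1])/(d@n); return incr(a+d*k)
# grip left/right edges etc
for name,(a,b) in dict(fingertip=(466,197),hinge=(462,278),shank=(456,310),tip=(456,375)).items():
    print(name,((onplane(300+(a-2)/5,130+(b-2)/5,p[1])-p)*1000).round(1))
```

```text
[-314.3    0.4  238.1] [ 0.37338266 -0.78912075 -0.70122548]
fingertip [ -1.6   0.  -25.5]
hinge [ -2.4   0.  -60.5]
shank [ -0.9   0.  -74.7]
tip [  -2.9   -0.  -103.3]
```

View pics/s18.png

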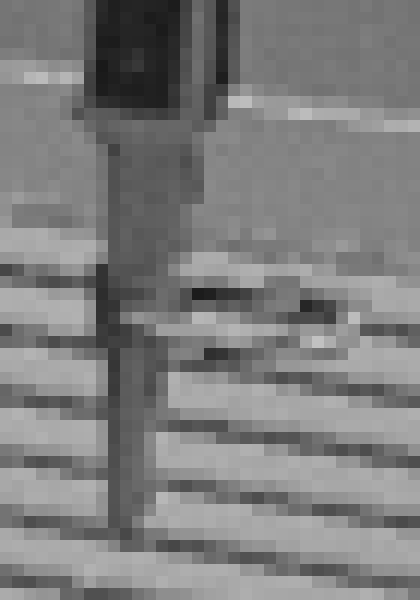

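```bash
python3 -m handwheel '[[0,0,-3,0,0,0],[0,0,-6,0,0,0],[0,0,-8,0,0,0],[0,0,-6,0,0,0],[0,0,-3,0,0,0],[4,0,0,0,0,0],[8,0,0,0,0,0],[13,0,0,0,0,0],[18,0,0,0,0,0],[22,0,0,0,0,0],[24,0,0,0,0,0]]'| egrep "pos|force|open"; python3 -m handwheel '[[22,0,0,0,0,0],[18,0,0,0,0,0],[14,0,0,0,0,0],[10,0,0,0,0,0],[7,0,0,0,0,0],[4,0,0,0,0,0],[2,0,0,0,0,0],[0,0,0,0,0,0],[0,0,0,0,0,0],[0,0,0,0,0,0]]'| egrep "pos|force|open";  python3 - <<'E'
from h import *
print(incr([.5129,-.2896,.2]))
delta(cr(-.1445,.0003,.235),5.1)
s=capture('side')
crop(s,270,100,370,220,6,'s19.png')
E
```

```text
position: [0.4334, -0.2965, 0.2637]
force: [-0.3, -0.6, -1.1]
opening: 0.0104
position: [0.5086, -0.2901, 0.2644]
force: [-0.7, 0.5, -1.0]
opening: 0.01
[-0.14514761  0.000304    0.2       ]
t 19.53 tool delta mm [ 5.  -0.2 29.4] tool yaw 5.07 turn tz rad -0.0005 F [-0.69  0.52 -1.03] cradle pos [-1.495e+02  1.000e-01  2.644e+02]
```

View pics/s19.png

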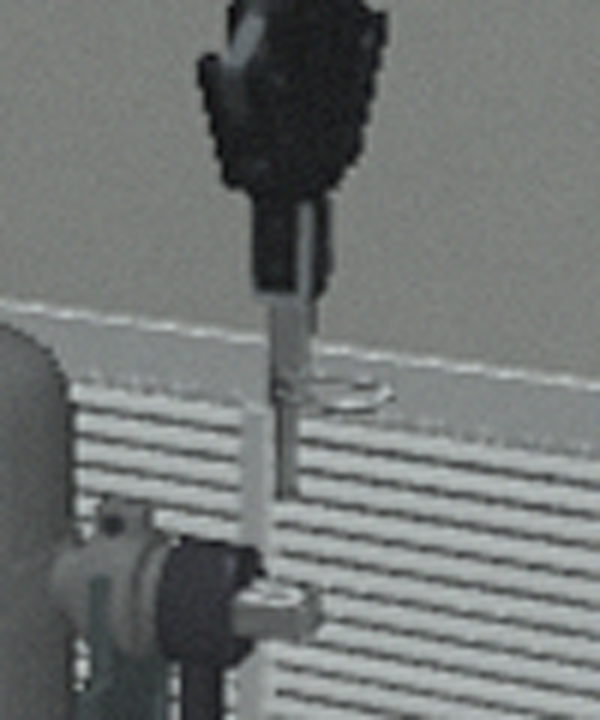

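The pin hangs near vertical: tip at (288,498) in the crop, left of the loop. I'll line up with the same position that worked before and lower.

```bash
python3 -m handwheel '[[2,-0.2,3,0,0,0],[2,0,6,0,0,0],[0,0,8,0,0,0],[0,0,6,0,0,0],[0,0,4,0,0,0],[0,0,2,0,0,0],[0,0,0,0,0,0],[0,0,0,0,0,0]]'| egrep "pos|force|open";  python3 - <<'E'
from h import *
delta(cr(-.1451,.0003,.227),5.1)
s=capture('side')
crop(s,280,140,360,220,7,'s20.png')
E
```

```text
position: [0.513, -0.2895, 0.2353]
force: [-1.2, 0.2, -1.6]
opening: 0.0102
t 20.25 tool delta mm [-0.   0.1  8.3] tool yaw 5.1 turn tz rad 0.0 F [-1.25  0.15 -1.57] cradle pos [-145.1    0.4  235.3]
```

View pics/s20.png

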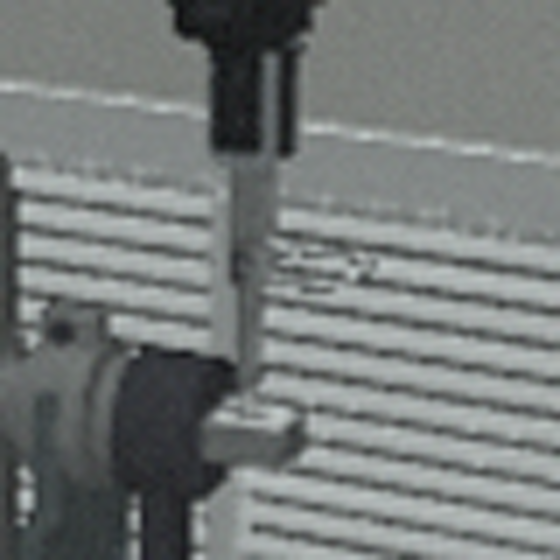

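```bash
python3 -m handwheel '[[-2,0,0,0,0,0],[0,0,2,0,0,0],[0,0,2,0,0,0],[0,0,0,0,0,0]]'| egrep "pos|force|open";  python3 -m handwheel '[[0,0,1,0,0,0],[0,0,1,0,0,0],[0,0,0,0,0,0]]'| egrep "pos|force|open";  python3 -m handwheel '[[0,0,1,0,0,0],[0,0,0,0,0,0]]'| egrep "pos|force|open"
python3 - <<'E'
from h import *
s=capture('side')
crop(s,280,140,360,220,7,'s21.png')
E
```

```text
position: [0.5108, -0.2895, 0.2307]
force: [-0.1, 0.1, -2.1]
opening: 0.0107
position: [0.5109, -0.2896, 0.2289]
force: [0.2, 0.3, -1.8]
opening: 0.0104
position: [0.5109, -0.2896, 0.228]
force: [0.2, -0.3, -1.3]
opening: 0.0103
```

View pics/s21.png

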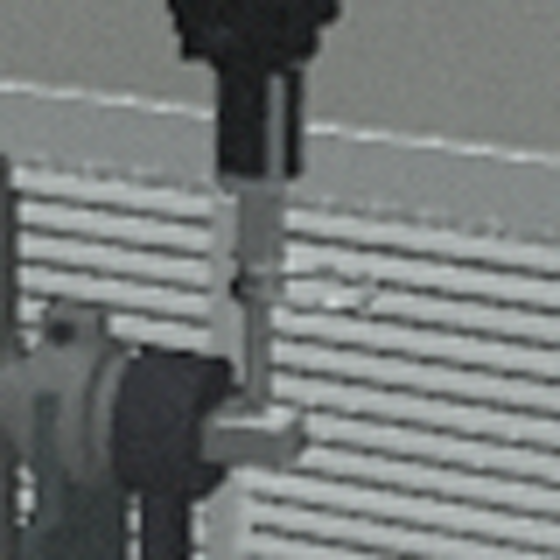

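```bash
python3 -m handwheel '[[0,0,1,0,0,0],[0,0,0,0,0,0]]'| egrep "pos|force";  python3 -m handwheel '[[0,0,1,0,0,0],[0,0,0,0,0,0]]'| egrep "pos|force";  python3 -m handwheel '[[0,0,1,0,0,0],[0,0,0,0,0,0]]'| egrep "pos|force"
```

```text
position: [0.5109, -0.2895, 0.2271]
force: [-0.3, 0.3, -1.7]
position: [0.5109, -0.2896, 0.226]
force: [0.1, 0.1, -0.5]
position: [0.5109, -0.2895, 0.225]
force: [-0.4, -0.5, -1.5]
```

```bash
python3 -m handwheel '[[0,0,1,0,0,0],[0,0,0,0,0,0]]'| egrep "pos|force";  python3 -m handwheel '[[0,0,1,0,0,0],[0,0,0,0,0,0]]'| egrep "pos|force"
python3 - <<'E'
from h import *
s=capture('side')
crop(s,280,140,360,220,7,'s22.png')
E
```

```text
position: [0.5109, -0.2896, 0.224]
force: [0.1, 0.6, -0.7]
position: [0.5109, -0.2896, 0.223]
force: [-0.6, 0.1, -1.3]
```

View pics/s22.png

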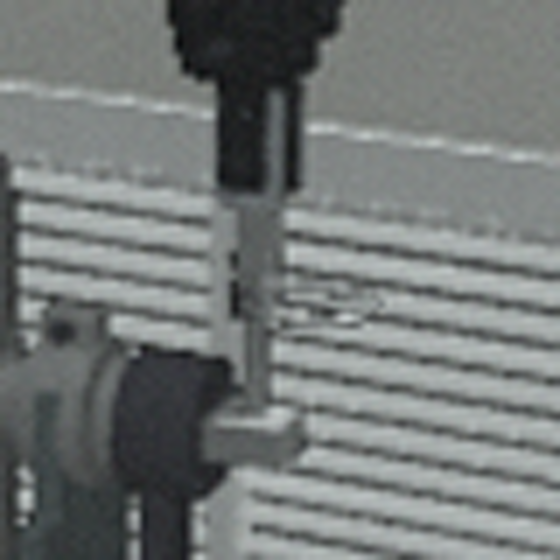

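The tip is going into the hole again, with no force. I'll go on lowering in steps.

```bash
python3 -m handwheel '[[0,0,1.5,0,0,0],[0,0,1.5,0,0,0],[0,0,1,0,0,0],[0,0,0,0,0,0]]' | egrep "pos|force"; python3 -m handwheel '[[0,0,1.5,0,0,0],[0,0,1.5,0,0,0],[0,0,1,0,0,0],[0,0,0,0,0,0]]' | egrep "pos|force"
```

```text
position: [0.5109, -0.2895, 0.2188]
force: [0.2, -0.6, -1.0]
position: [0.5108, -0.2895, 0.2148]
force: [-0.6, -0.2, -0.3]
```

```bash
python3 -m handwheel '[[0,0,1.5,0,0,0],[0,0,1.5,0,0,0],[0,0,1,0,0,0],[0,0,0,0,0,0]]' | egrep "pos|force|open"
python3 - <<'E'
from h import *
s=capture('side')
crop(s,280,140,360,220,7,'s23.png')
E
```

```text
position: [0.5109, -0.2895, 0.2109]
force: [0.7, 0.1, -1.9]
opening: 0.0099
```

View pics/s23.png

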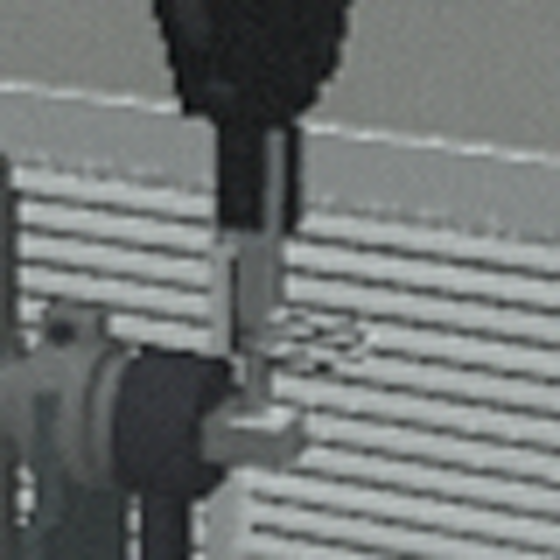

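```bash
python3 -m handwheel '[[0,0,1.5,0,0,0],[0,0,1.5,0,0,0],[0,0,1,0,0,0],[0,0,1,0,0,0],[0,0,0,0,0,0]]' | egrep "pos|force"; python3 -m handwheel '[[0,0,1.5,0,0,0],[0,0,1.5,0,0,0],[0,0,1,0,0,0],[0,0,1,0,0,0],[0,0,0,0,0,0]]' | egrep "pos|force"
```

```text
position: [0.5108, -0.2895, 0.2059]
force: [1.0, 1.0, -1.8]
position: [0.5109, -0.2895, 0.2009]
force: [-0.2, 0.4, -2.1]
```

```bash
python3 -m handwheel '[[0,0,1.5,0,0,0],[0,0,1.5,0,0,0],[0,0,1,0,0,0],[0,0,0,0,0,0]]' | egrep "pos|force|open"; python3 -m handwheel '[[0,0,1,0,0,0],[0,0,1,0,0,0],[0,0,0,0,0,0]]' | egrep "pos|force|open"
python3 - <<'E'
from h import *
s=capture('side')
crop(s,280,140,360,220,7,'s24.png')
E
```

```text
position: [0.5109, -0.2895, 0.1969]
force: [0.7, 0.2, -1.4]
opening: 0.0097
position: [0.5109, -0.2896, 0.195]
force: [-0.4, 0.3, -1.9]
opening: 0.0105
```

View pics/s24.png

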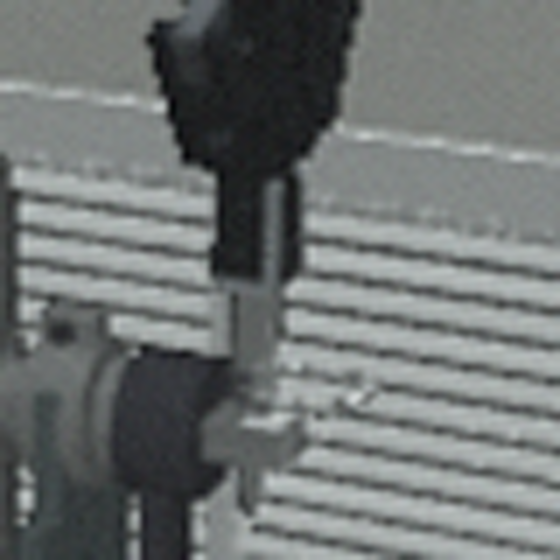

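Almost seated. I'll finish in small steps.

```bash
python3 -m handwheel '[[0,0,0.7,0,0,0],[0,0,0.7,0,0,0],[0,0,0,0,0,0]]' | egrep "pos|force"; python3 -m handwheel '[[0,0,0.6,0,0,0],[0,0,0.6,0,0,0],[0,0,0,0,0,0]]' | egrep "pos|force"; python3 -m handwheel '[[0,0,0.6,0,0,0],[0,0,0.6,0,0,0],[0,0,0,0,0,0]]' | egrep "pos|force"
```

```text
position: [0.5109, -0.2896, 0.1937]
force: [0.0, 0.1, -1.7]
position: [0.5109, -0.2896, 0.1925]
force: [-0.2, -0.0, -0.9]
position: [0.5109, -0.2896, 0.1913]
force: [0.5, 1.2, -1.4]
```

```bash
python3 -m handwheel '[[0,0,0.5,0,0,0],[0,0,0.5,0,0,0],[0,0,0,0,0,0]]' | egrep "pos|force"
```

```text
position: [0.5112, -0.2897, 0.191]
force: [-0.1, 0.0, 1.5]
```

```bash
python3 -m handwheel '[[0,0,0.5,0,0,0],[0,0,0.3,0,0,0],[0,0,0,0,0,0]]' | egrep "pos|force"
```

```text
position: [0.5114, -0.2897, 0.1909]
force: [0.2, 1.5, 4.3]
```

Contact is at TCP z 0.191 m, which matches the slipped grip. This time I open, lift clear with the fingers open, and look before anything else.

```bash
python3 -m handwheel '[[0,0,0,0,0,0],[0,0,0,0,0,0],[0,0,0,0,0,0],[0,0,0,0,0,0]]' 50| egrep "pos|force|open"; python3 -m handwheel '[[0,0,-5,0,0,0],[0,0,-15,0,0,0],[0,0,-25,0,0,0],[0,0,-15,0,0,0],[-10,0,-5,0,0,0],[-25,0,0,0,0,0],[-35,0,0,0,0,0],[-35,0,0,0,0,0],[-20,0,0,0,0,0],[-10,0,0,0,0,0],[0,0,0,0,0,0]]'| egrep "pos|force|open"; python3 -c "
from h import *
delta(cr(-.178,0.000,.19),5.1)
s=capture('side');t=capture('top')
crop(s,280,140,360,220,7,'s26.png')
crop(t,280,160,360,260,6,'t26.png')
"
```

```text
position: [0.5108, -0.2896, 0.1892]
force: [0.1, 0.8, 0.1]
opening: 0.0501
position: [0.3749, -0.3018, 0.2546]
force: [0.7, 0.3, 0.5]
opening: 0.0499
t 27.0 tool delta mm [1.057e+02 1.000e-01 6.460e+01] tool yaw 4.98 turn tz rad -0.002 F [0.74 0.27 0.48] cradle pos [-283.7    0.4  254.6]
```

View pics/s26.png

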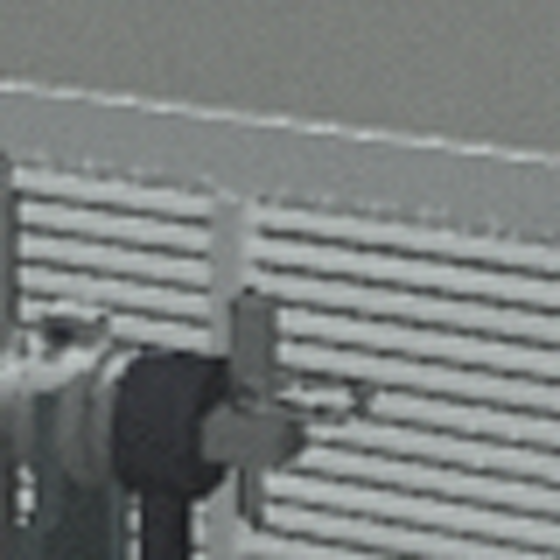

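View pics/t26.png

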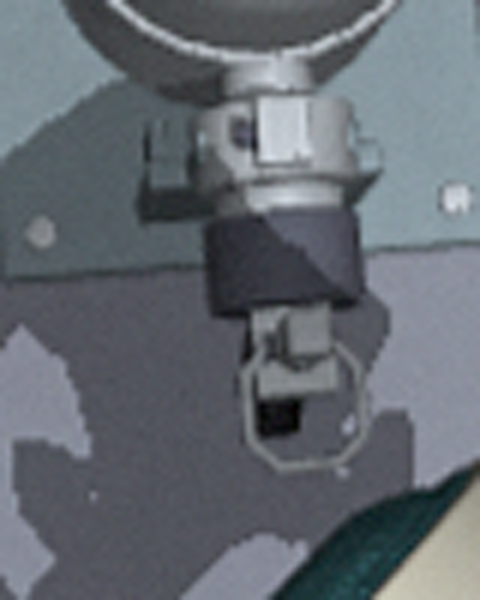

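The pin is seated with the loop open around the flat end. Side view: head on the flat at (255,405), shank below. Top view: far bar at (308,467). I'll check the loop's yaw and clearance.

Run:
```python
from h import *
t=capture('top')
cv2.imwrite("pics/t27.png",cv2.resize(t['color'][205:245,310:350],None,fx=14,fy=14,interpolation=cv2.INTER_NEAREST))
P=lambda a,b:(280+(a-2.5)/6,160+(b-2.5)/6)
for n,q,z in [("barL",(283,465),.134),("barR",(337,464),.134),("sideL",(246,400),.134),("sideR",(369,400),.134),("griptop",(308,318),.167),("flatL",(258,392),.127),("flatR",(338,387),.127)]:
    print(n,(incr(onz(t,*P(*q),z))*1000).round(1))
```

```text
barL [-183.3    8.2  134. ]
barR [-184.4   -7.8  134. ]
sideL [-163.1   17.4  134. ]
sideR [-166.1  -19.1  134. ]
griptop [-143.8    0.2  167. ]
flatL [-160.4   13.   127. ]
flatR [-160.8  -11.1  127. ]
```

View pics/t27.png

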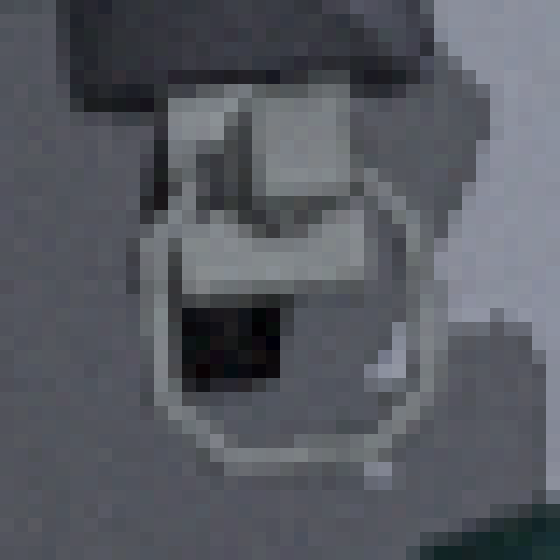

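The bar is centred at cradle (-184, 0) mm, so the clearance is good. Next I close the empty fingers out here, move over the bar outside the shaft end, and come down.

```bash
python3 -m handwheel '[[0,0,0,0,0,0],[0,0,0,0,0,0],[0,0,0,0,0,0],[10,0,0,0,0,0],[22,0,0,0,0,0],[30,0,0,0,0,0],[24,0,10,0,0,0],[12,0,20,0,0,0],[5,0,25,0,0,0],[0,0,18,0,0,0],[0,0,8,0,0,0],[0,0,0,0,0,0]]' 0| egrep "pos|force|open"; python3 -c "
from h import *
delta(cr(-.180,0.000,.163),5.1)
s=capture('side')
crop(s,280,140,360,220,7,'s28.png')
"
```

```text
position: [0.4788, -0.2916, 0.1711]
force: [0.5, -0.3, -0.8]
opening: -0.0002
t 28.15 tool delta mm [-0.7  1.3  8.1] tool yaw 5.13 turn tz rad 0.0005 F [ 0.51 -0.3  -0.79] cradle pos [-179.3    1.3  171.1]
```

View pics/s28.png

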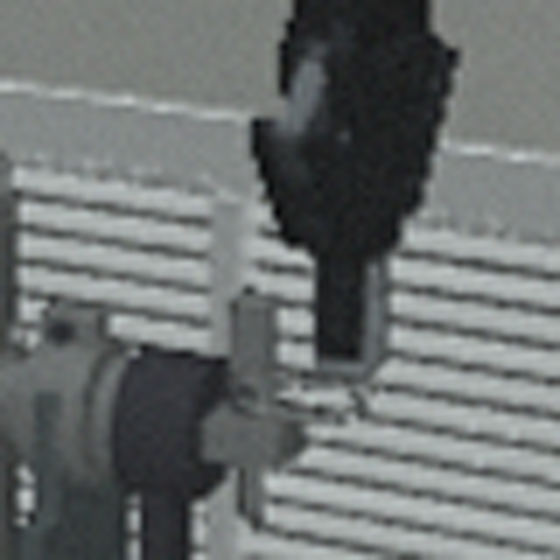

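```bash
python3 -m handwheel '[[-2,1,4,0,0,0],[0,0,3,0,0,0],[0,0,2,0,0,0],[0,0,0,0,0,0]]' | egrep "pos|force"; python3 -m handwheel '[[0,0,1.5,0,0,0],[0,0,1.5,0,0,0],[0,0,0,0,0,0]]' | egrep "pos|force"; python3 -m handwheel '[[0,0,2,0,0,0],[0,0,2,0,0,0],[0,0,0,0,0,0]]' | egrep "pos|force"
```

```text
position: [0.4771, -0.2937, 0.1648]
force: [0.5, 0.4, -0.3]
position: [0.4771, -0.2936, 0.1614]
force: [-0.0, -0.2, 0.4]
position: [0.4771, -0.2936, 0.1574]
force: [0.3, 0.1, 1.0]
```

```bash
python3 -m handwheel '[[0,0,2,0,0,0],[0,0,2,0,0,0],[0,0,0,0,0,0]]' | egrep "pos|force"; python3 -m handwheel '[[0,0,2,0,0,0],[0,0,2,0,0,0],[0,0,0,0,0,0]]' | egrep "pos|force"; python3 -c "
from h import *
delta(cr(-.182,0.000,.134),5.1)
s=capture('side')
crop(s,280,140,360,220,7,'s29.png')
"
```

```text
position: [0.4772, -0.2935, 0.1532]
force: [0.4, 0.4, 1.9]
position: [0.4772, -0.2935, 0.1492]
force: [1.4, -0.1, 1.3]
t 29.53 tool delta mm [-1.  -0.4 15.2] tool yaw 5.1 turn tz rad 0.0001 F [ 1.38 -0.11  1.32] cradle pos [-181.    -0.4  149.2]
```

View pics/s29.png

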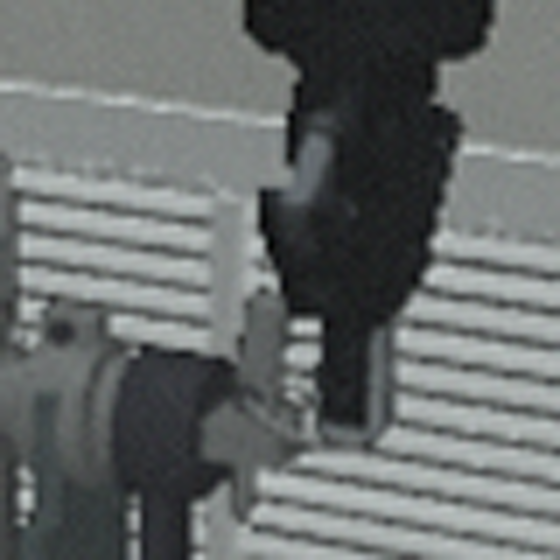

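The pin leans a few degrees in its hole clearance as the bar goes down, at about 2 N. I'll carry on gently and re-seat the head afterwards if needed.

```bash
python3 -m handwheel '[[0,0,2,0,0,0],[0,0,2,0,0,0],[0,0,0,0,0,0]]' | egrep "pos|force"; python3 -m handwheel '[[0,0,2,0,0,0],[0,0,2,0,0,0],[0,0,0,0,0,0]]' | egrep "pos|force"; python3 -c "
from h import *
delta(cr(-.182,0.000,.134),5.1)
s=capture('side')
crop(s,280,140,360,220,7,'s30.png')
"
```

```text
position: [0.4771, -0.2935, 0.1451]
force: [0.5, 0.6, 1.0]
position: [0.4769, -0.2935, 0.141]
force: [-0.3, -0.1, 0.4]
t 30.08 tool delta mm [-0.7 -0.4  7. ] tool yaw 5.1 turn tz rad 0.0 F [-0.3  -0.14  0.38] cradle pos [-181.3   -0.4  141. ]
```

View pics/s30.png

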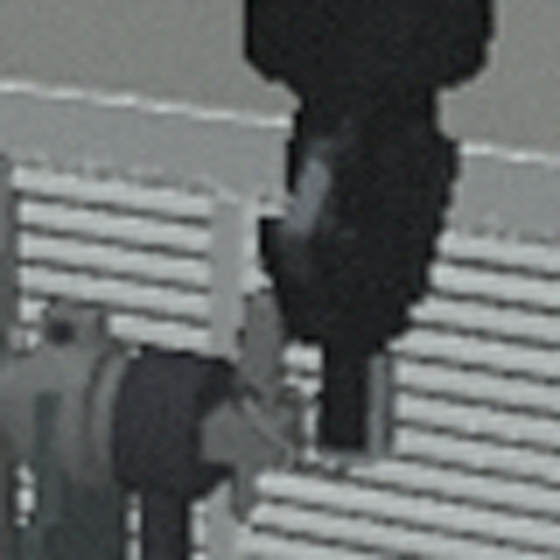

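```bash
python3 -m handwheel '[[0,0,2,0,0,0],[0,0,1.5,0,0,0],[0,0,0,0,0,0]]' | egrep "pos|force"; python3 -m handwheel '[[0,0,1.5,0,0,0],[0,0,1.5,0,0,0],[0,0,0,0,0,0]]' | egrep "pos|force"; python3 -c "
from h import *
delta(cr(-.182,0.000,.134),5.1)
s=capture('side')
crop(s,280,140,360,220,7,'s31.png')
"
```

```text
position: [0.4769, -0.2935, 0.1376]
force: [0.4, 0.3, 0.0]
position: [0.4769, -0.2935, 0.1345]
force: [-0.3, 0.5, 1.0]
t 30.63 tool delta mm [-0.6 -0.4  0.5] tool yaw 5.1 turn tz rad -0.0 F [-0.27  0.45  1.  ] cradle pos [-181.4   -0.4  134.5]
```

View pics/s31.png

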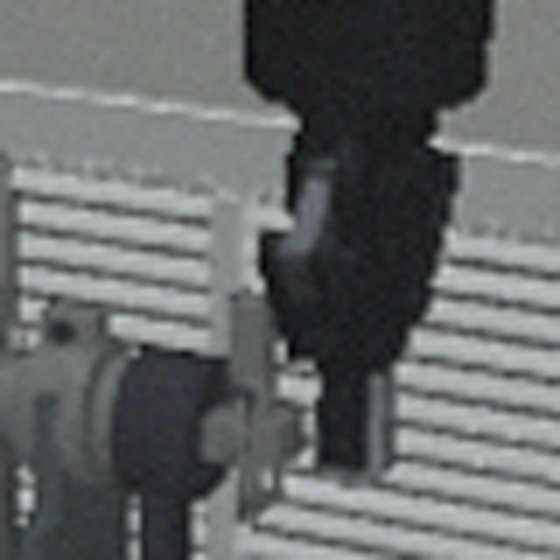

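The loop appears snapped down beside the shank and the pin is upright again. I'll withdraw and look.

```bash
python3 -m handwheel '[[-3,0,0,0,0,0],[-10,0,-5,0,0,0],[-20,0,-15,0,0,0],[-30,0,-25,0,0,0],[-30,0,-25,0,0,0],[-25,0,-15,0,0,0],[-10,0,-5,0,0,0],[0,0,0,0,0,0]]' | egrep "pos|force"; python3 -c "
from h import *
s=capture('side');t=capture('top')
cv2.imwrite('pics/top32.png',t['color'])
crop(s,280,140,360,220,7,'s32.png')
crop(t,280,160,360,260,6,'t32.png')
"
```

```text
position: [0.3488, -0.3057, 0.2268]
force: [-0.9, 0.2, -0.3]
```

View pics/s32.png

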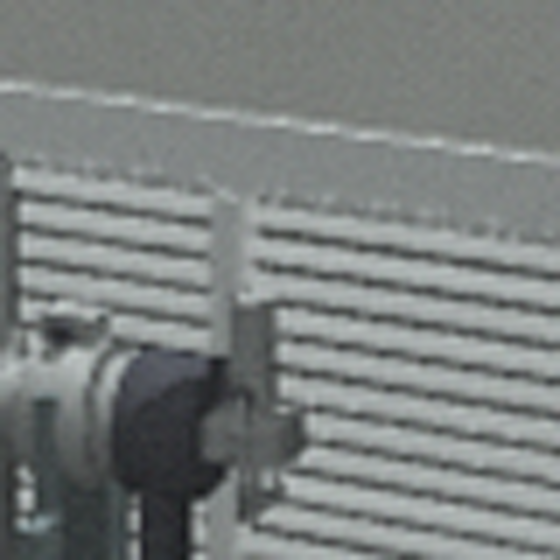

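View pics/t32.png

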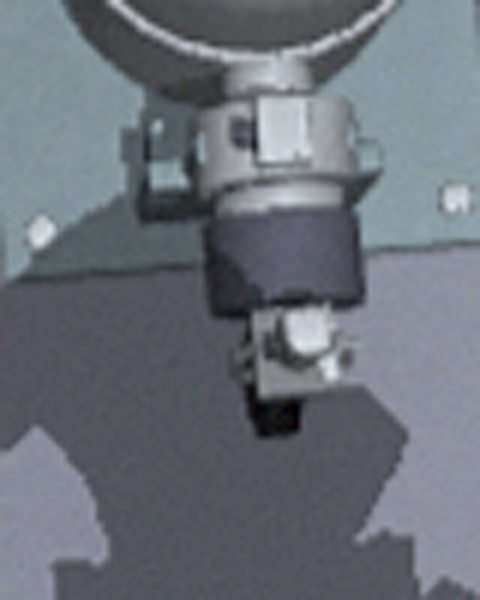

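View pics/top32.png

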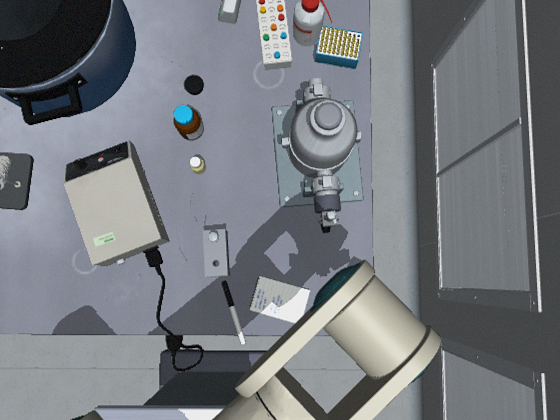

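The loop is shut against the shank and the bystanders are in place. I'll verify that the head is fully down with a light press on top of the grip; contact should come at TCP z of about 0.192.

```bash
python3 -c "
from h import *
delta(cr(-.1474,0.000,.215),5.1)
o=get_obs();print(o['opening'])
s=capture('side')
for z in (.167,.127,.09): print(z,(proj(s,cr(-.1474,.0004,z))-[280,140])*7+3)
print('top edge back corner',(proj(s,cr(-.1404,-.0066,.167))-[280,140])*7+3,(proj(s,cr(-.1544,.0074,.167))-[280,140])*7+3)
"
```

```text
t 31.45 tool delta mm [161.4  -0.5   9.3] tool yaw 5.07 turn tz rad -0.0004 F [ 0.66  0.26 -0.19] cradle pos [-308.8   -0.4  224.3]
5.186881090565281e-05
0.167 [255.90990759 285.51733151]
0.127 [253.18137901 405.20437334]
0.09 [250.71147782 513.54671194]
top edge back corner [243.33910588 277.11916936] [268.66476996 294.03845887]
```

```bash
python3 -m handwheel '[[15,0,0,0,0,0],[30,0,0,0,0,0],[36,0,0,0,0,0],[36,0,0,0,0,0],[26,0,0,0,0,0],[13,0,0,0,0,0],[5,-0.5,0,0,0,0],[0,0,8,0,0,0],[0,0,8,0,0,0],[0,0,4,0,0,0],[0,0,0,0,0,0]]' | egrep "pos|force"; python3 -m handwheel '[[0,0,2,0,0,0],[0,0,2,0,0,0],[0,0,0,0,0,0]]' | egrep "pos|force";python3 -m handwheel '[[0,0,1,0,0,0],[0,0,1,0,0,0],[0,0,0,0,0,0]]' | egrep "pos|force"; python3 -m handwheel '[[0,0,1,0,0,0],[0,0,1,0,0,0],[0,0,0,0,0,0]]' | egrep "pos|force"
```

```text
position: [0.5087, -0.29, 0.2031]
force: [0.8, 1.4, 0.2]
position: [0.5097, -0.2903, 0.2011]
force: [-0.2, -0.2, -0.2]
position: [0.5099, -0.2902, 0.1991]
force: [-0.1, -0.4, -0.3]
position: [0.5099, -0.2901, 0.1968]
force: [0.1, -0.3, 0.1]
```

```bash
python3 -m handwheel '[[0,0,0.6,0,0,0],[0,0,0.6,0,0,0],[0,0,0,0,0,0]]' | egrep "pos|force"
```

```text
position: [0.5099, -0.2902, 0.1957]
force: [0.3, 0.2, -0.4]
```

```bash
python3 -m handwheel '[[0,0,0.6,0,0,0],[0,0,0.4,0,0,0],[0,0,0,0,0,0]]' | egrep "pos|force"
```

```text
position: [0.5099, -0.2902, 0.1948]
force: [-0.3, -0.2, -0.3]
```

```bash
python3 -m handwheel '[[0,0,0.6,0,0,0],[0,0,0.6,0,0,0],[0,0,0,0,0,0]]' | egrep "pos|force"
```

```text
position: [0.5099, -0.2901, 0.1935]
force: [0.5, -0.1, -0.0]
```

```bash
python3 -m handwheel '[[0,0,0.6,0,0,0],[0,0,0.4,0,0,0],[0,0,0,0,0,0]]' | egrep "pos|force"
```

```text
position: [0.51, -0.2902, 0.1926]
force: [0.3, 1.1, -0.5]
```

```bash
python3 -m handwheel '[[0,0,0.4,0,0,0],[0,0,0.4,0,0,0],[0,0,0,0,0,0]]' | egrep "pos|force"
```

```text
position: [0.51, -0.2902, 0.1921]
force: [0.0, 0.6, 1.3]
```

```bash
python3 -m handwheel '[[0,0,0.4,0,0,0],[0,0,0.2,0,0,0],[0,0,0,0,0,0]]' | egrep "pos|force"
```

```text
position: [0.5102, -0.2903, 0.192]
force: [-0.7, 0.1, 5.4]
```

Contact came at exactly 0.192, so the head is fully down. I'll retreat and take a last look.

```bash
python3 -m handwheel '[[0,0,-3,0,0,0],[0,0,-15,0,0,0],[0,0,-25,0,0,0],[-10,0,-15,0,0,0],[-25,0,0,0,0,0],[-36,0,0,0,0,0],[-36,0,0,0,0,0],[-30,0,0,0,0,0],[-15,0,0,0,0,0],[-5,0,0,0,0,0],[0,0,0,0,0,0],[0,0,0,0,0,0]]' | egrep "pos|force|time"; python3 -c "
from h import *
s=capture('side');t=capture('top')
crop(s,200,130,360,320,4,'s40.png') if 0 else crop(s,200,130,360,320,3,'s40.png')
crop(t,170,90,390,290,3,'t40.png')
a=cv2.imread('pics/top0.png');d=cv2.absdiff(a,t['color'])[90:200,170:220];print('bottle/vial diff',d.max(),d.mean())
"
```

```text
time: 35.67
position: [0.3541, -0.3041, 0.2493]
force: [0.1, 0.8, 0.4]
bottle/vial diff 21 2.1564848484848484
```

View pics/s40.png

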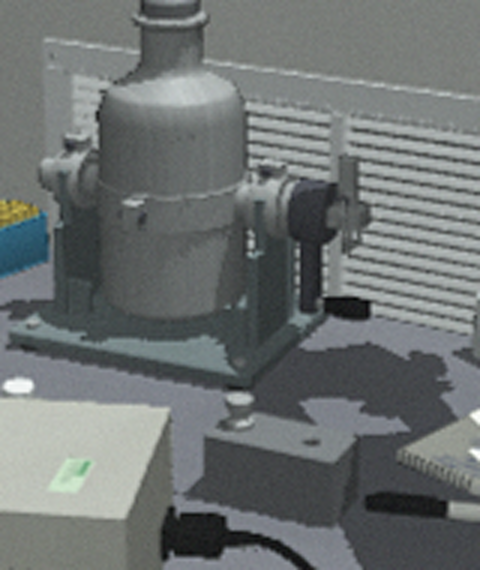

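View pics/t40.png

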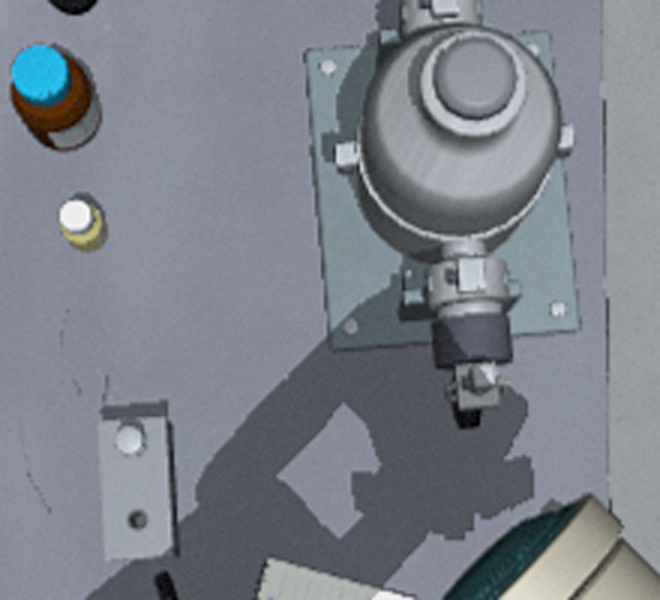

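The pin is seated and upright with the loop down at (350,240) in the side crop. The drive pin, bottle and vial stand where they were. Handing in.

```bash
python3 -c "
from workcell import *
print(close_job())"
```

```text
the job is handed in; nothing more can be done
None
```

The crank is home on its shaft, and the linch pin is through the cross hole with its head down and its loop shut. I handed the job in at about 36 s with the gripper clear of everything.

- **Crank:** I pushed the hub face in at about 3 N until it stopped dead against the collar. The steady reading there was 9–10 N and it moved no further.
- **Pin:** It went into the hole and its head touched down at about 5 N. On my first retreat I closed the fingers too early and pulled the pin back out, held only by the top of its grip. I put it straight back and seated it again, at about 4 N.
- **Loop:** The bar needed about 2 N to swing. The pin leaned a few degrees in the hole while I pushed, then stood upright once the loop snapped shut.

**Last checks**
- A light press (about 5 N) on top of the pin made contact at the height expected for a fully seated head. In the side view the pin looks about 3 mm lower than calculated, the same offset I saw in earlier views.
- The pictures show the loop shut beside the shank.
- The drive pin, bottle and vial have not moved. The arm hid the timer in the final top view; it stood untouched when I last saw it in a side view halfway through.

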